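Find the high spot of a bent valve spindle with a dial gauge

ROBOT

A 6-joint arm with a two-finger parallel gripper is mounted at the origin on the work surface. World frame = base frame: x ahead of the robot, y to its left, z up, the work surface at z = 0. Lengths are in m, angles in rad, forces in N, time in s.
With the tool pointing down it reaches from about 0.35 to 0.775 m from the base axis. Payload 7.3 kg.
Tool frame: the origin (TCP) lies midway between the tips of the shut fingers; the grasp point (between the pads) lies 19 mm behind it (robot.grasp_offset is the z of the grasp point in the tool frame, in m); z points along the fingers, y is the direction in which the jaws open and shut (so a half turn about z gives the same grasp; the last joint's range is limited). The gripper opens to 92 mm and grips with 3 to 60 N. Pads are 19 mm wide; open, the fingers measure 130 mm over their backs; the gripper's body (75 mm by 190 mm) begins 47 mm behind the grasp point.
Start: joints at [-1.278, 0.342, 1.524, -0, 1.275, -0.146], TCP at [0.223, -0.475, 0.203] pointing down, gripper open.
Joint ranges: [-2.53, 2.53], [-0.77, 2.02], [0.04, 2.7], [-1, 4.14], [0.28, 2.66], [-3.11, 3.11]. Speed limits (rad/s): [2.57, 2.57, 3.14, 3.14, 3.14, 3.14].

INTERFACE

Orientations are given as [roll, pitch, yaw] about the fixed x, y, z axes, in that order (R = Rz(yaw) Ry(pitch) Rx(roll)).
In Python, from cell import observe, imaging, workorder, robot gives the robot as it stands. The module is installed in compiled form; this text tells all that it offers.
- The arm moves only by the tool send_rows, never from a script. Its argument "series" is a list of rows, each a list of 7 numbers: the shift along the tool's x, y, z in m, then the turn, a rotation vector about the tool's x, y, z in rad, then the closure, from 0 (fully open) to 1 (shut). A call has 1 to 5 rows; each row shifts and turns the commanded pose from where the row before left it, along the tool's axes as they then stand; what a row does not reach is not made up. A row lasts 1/12 s, in which the tool goes at most 41.7 mm and 7.16 degrees, less where a joint would pass 70% of its speed; a pose out of reach is approached as far as the arm can. A call is refused whole if a number of a shift passes 0.0417 or a number of a turn 0.125, either way. A call with a gripper value outside its range is refused whole. The fingers move at their own pace and stop on an object; "newtons" is the grip in N (left out, the last holds). Time passes only in rows, so rows that do not move let the fingers close. It gives the time, the measured TCP pose, the force and the opening at its end, in the units of the state.
- observe(): the state, without advancing time (a new reading comes with each control period).
- imaging.read_camera(name): name is "side" or "top" or "wrist"; returns a dict with "color" (480x640x3 uint8, red, green, blue), "range_z" (480x640 float32, m along the optical axis (not along the pixel's ray), 0 where there is no reading), "vfov" (degrees; the focal length in pixels is half the picture's height over the tangent of half this angle, whatever the lens; pixels are square), "cx", "cy" (the principal point, pixels), "dist_coeffs" ([k1, k2, p1, p2, k3] as OpenCV has them; the pictures are not rectified), "T" (4x4, takes a point from camera to world coordinates). Camera axes: x right, y down, z forward; pixel columns grow to the right and rows downward; lengths in m; the calibration is good to about 2 mm. A picture is of the moment at which its call begins.
- workorder.hand_in(): hands the job in, once; it reports no verdict.
The state is a dict: "time": time; "qpos": joint angles; "qvel": joint speeds; "joint_efforts": joint torques, N m; "tool_pos": TCP position; "tool_rot": TCP orientation; "contact_force": force on the tool from outside, world axes, zero at the start; "torque": the same for the moment, N m; "opening": finger opening in m.
Only numpy, scipy, OpenCV 4.12 (cv2) and the standard library are available. Lean on these libraries where they do the work, as an engineer would, in place of code of your own. Each camera call takes 0.05 s, during which the arm holds its last target.

TASK

The shower valve's long chrome spindle is bent and lies in the two V-blocks. Slide the dial gauge down by its black knob until the spindle has pushed the plunger about half-way in, and let go; then turn the spindle by its cross handle, watching the dial, find its high spot and leave the spindle with that high spot right under the plunger. Be gentle: do not bottom the plunger or press hard on the gauge or handle, keep the spindle lying in both V-blocks, and leave everything else on the counter where it is.

Things in the scene. Friction and masses are not known exactly. Their poses are not given: they have to be found in the camera images.
- stand: Fixed steel base plate, 164 x 164 x 12 mm, with two V-blocks and a column. Origin on the counter under the middle between the V-blocks; y runs along the V-blocks and spindle, x points to the column (16 mm thick, at x = 95 mm, top 175 mm above the counter), z up. V-blocks: 16 mm thick, at y = -60 and +60 mm, 50 mm wide, top 62 mm above the counter.
- axis (a point): Point of the stand on the line about which a spindle in the V-blocks turns: midway between the V-blocks, 58 mm above the counter, axes as the stand's.
- gauge: Dial gauge, round body 57 mm across, white dial facing up, on an arm that slides straight up and down the column (40 mm) and stays where left: about 4 N to push down, 9 N to pull up, besides the plunger's spring. Axes as the stand's; origin where the tip is when the plunger is fully out; dial's top 67 mm above it. Starts near the top, the tip 2 to 14 mm clear of the spindle.
- knob (a point): Black upright knob on the gauge's arm, 16 mm across, 26 mm tall, to slide the gauge by. Point on its axis, 12 mm below its top, 20 mm above the arm; 52 mm along x from the gauge's origin. Grip it on its +y and -y sides: the dial's edge is 24 mm away towards -x, the slide block 26 mm towards +x.
- plunger (a joint): How far the gauge's sprung plunger is pushed in, m: 0 = fully out, 0.020 = bottomed. It presses on the spindle with 0.8 N fully out to 2 N fully in. Grows as the gauge is lowered onto the spindle and as a higher side of the spindle comes under it.
- needle (a joint): Turn of the dial's black needle, rad, clockwise seen from above: 0 with the plunger out (needle towards the stand's -x), one full turn (6.283) for the 20 mm of the plunger, so 0.314 rad for each mm.
- plunger_tip (a point): The rounded lower tip (3 mm radius) of the plunger; it touches the spindle midway between the V-blocks.
- spindle: Loose chrome spindle, 14 mm thick, 200 mm long, with handle about 0.45 kg, lying in both V-blocks along the stand's y. True where it lies in them; midway it is bent about 3 mm off the axis, to a side unrelated to its own or the handle's axes. Origin on the axis midway between the V-blocks, y towards the handle. Friction holds it at any angle; no stops. Over 10 N at the handle is too much for it.
- handle: Chrome cross handle on the spindle's +y end. Four arms at right angles, 8 mm thick, along its own +x, -x, +z, -z, each ending in a 13 mm ball centred 32 mm from the axis; 26 mm hub. Origin on the axis in the plane of the arms, 92 mm from the spindle's middle and 24 mm clear of the V-block; y along the spindle, away from it. Turns with about 1 N at a ball: swing the upper arm or push a side arm.
- cup: White porcelain cup, 76 mm across, 90 mm tall, on the counter to the left; bystander. Origin under its middle.
- soap_box: Pink plastic soap box, 79 x 114 x 36 mm, on the counter to the left front; bystander. Origin under its middle.
- hairbrush: Black hairbrush lying on the counter to the right, about 215 mm long, 60 mm wide, 26 mm high; bystander. Origin near its middle, x towards the head.
- valve_insert: Brass valve insert standing on the counter beside the stand, 30 mm across, 55 mm tall; bystander. Origin under its middle.
- nut: Round brass retaining collar, 34 mm across, 14 mm high, lying on the counter in front of the stand (robot side); bystander. Origin under its middle.
- spanner: Steel spanner lying on the counter behind the handle end of the stand, 170 mm long; bystander. Origin under its middle.
There are look-alikes about, which are no part of the job. Leave any orange look-alike of the spindle alone.

How it is judged:
By the outcome, as a careful person would: the job done as asked, in the order asked, and still so for the second after the job is handed in, with the robot touching nothing.
It also fails if it takes over 72 s, if anything falls off the work surface, if the arm or the gripper's body presses on something with over 40 N, if the wrist force passes 120 N, or if a joint passes its speed limit or range.

## Working session

There is one attempt and no reset: what is moved stays moved. The work goes in short steps, Python scripts to look and compute and a tool call to move; the robot and the scene stay as the last step left them, time stands still between calls to the robot, and variables do not carry over. Pictures are saved under pics/ and viewed, and the job is handed in when it is done.

Besides the shell and the picture viewer there is one more tool, called after ">>>" as name(argument=value, ...), one argument or row to a line, values as JSON. send_rows: Moves the arm, as the interface text tells. Its arguments: {"type":"object","properties":{"series":{"type":"array","items":{"type":"array","items":{"type":"number"}}},"newtons":{"type":"number"}},"required":["series"]}

```bash
mkdir -p pics; ls; cat > h.py <<'E'
import numpy as np, cv2
from cell import observe, imaging, workorder, robot
def cam(n):
    d=imaging.read_camera(n); f=240/np.tan(np.radians(d['vfov'])/2)
    d['K']=np.array([[f,0,d['cx']],[0,f,d['cy']],[0,0,1]]); d['D']=np.array(d['dist_coeffs'],float); return d
def save(d,name): cv2.imwrite('pics/'+name,d['color'][:,:,::-1])
def rays(d,px):
    p=cv2.undistortPoints(np.array(px,float).reshape(-1,1,2),d['K'],d['D']).reshape(-1,2)
    r=np.c_[p,np.ones(len(p))]@d['T'][:3,:3].T
    return d['T'][:3,3],r
def plane(d,px,z):
    o,r=rays(d,px); return o+r*((z-o[2])/r[:,2])[:,None]
def depthpt(d,px):
    px=np.array(px).reshape(-1,2); o,r=rays(d,px)
    return o+r*np.array([d['range_z'][int(round(v)),int(round(u))] for u,v in px])[:,None]
def proj(d,P):
    T=np.linalg.inv(d['T']); P=np.array(P,float).reshape(-1,3)@T[:3,:3].T+T[:3,3]
    return cv2.projectPoints(P,np.zeros(3),np.zeros(3),d['K'],d['D'])[0].reshape(-1,2)
E
python3 - <<'E'
from h import *
for n in ['side','top','wrist']:
    d=cam(n); save(d,n+'0.png'); print(n,d['vfov'],d['cx'],d['cy'],d['D'],d['T'].round(3).tolist())
print(observe(),robot.grasp_offset)
E
```

```text
pics
side 55.40681748509229 316.7298252748277 234.50433945361178 [-0.03490183  0.          0.          0.          0.        ] [[0.99, -0.114, 0.084, 0.406], [-0.14, -0.731, 0.668, -0.603], [-0.015, -0.673, -0.74, 0.801], [0.0, 0.0, 0.0, 1.0]]
top 45.88360492521174 322.714795994156 234.65081246769182 [-0.11187913  0.          0.          0.          0.        ] [[0.012, -0.982, 0.189, 0.271], [-1.0, -0.011, 0.008, 0.009], [-0.006, -0.189, -0.982, 1.377], [0.0, 0.0, 0.0, 1.0]]
wrist 64.15135771218503 318.5402778416202 243.8329077477952 [-0.01932222  0.          0.          0.          0.        ] [[0.426, -0.86, -0.282, 0.301], [-0.905, -0.405, -0.131, -0.439], [-0.002, 0.311, -0.95, 0.384], [0.0, 0.0, 0.0, 1.0]]
{'time': 0.15, 'qpos': array([-1.27798560e+00,  3.42567665e-01,  1.52480726e+00, -6.06060049e-06,
        1.27539693e+00, -1.46002926e-01]), 'qvel': array([-0.00012562, -0.00129187, -0.00265463, -0.00101126, -0.00061517,
        0.00045155]), 'joint_efforts': array([ 2.08639362e-04, -4.31471407e+01, -2.44354033e+01,  7.16065639e-02,
        5.38207416e-02, -9.45139118e-05]), 'tool_pos': array([ 0.22297326, -0.47492578,  0.20289867]), 'tool_rot': array([-3.14042516e+00, -1.65820666e-04,  4.38815319e-01]), 'contact_force': array([ 0.78311048,  0.6777926 , -0.11146917]), 'torque': array([-0.07045156,  0.05467377, -0.01745839]), 'opening': 0.09159637186758916} -0.0188
```

View pics/side0.png

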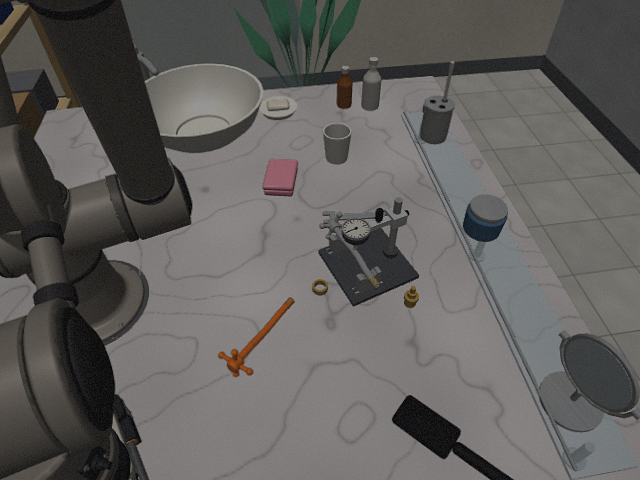

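View pics/top0.png

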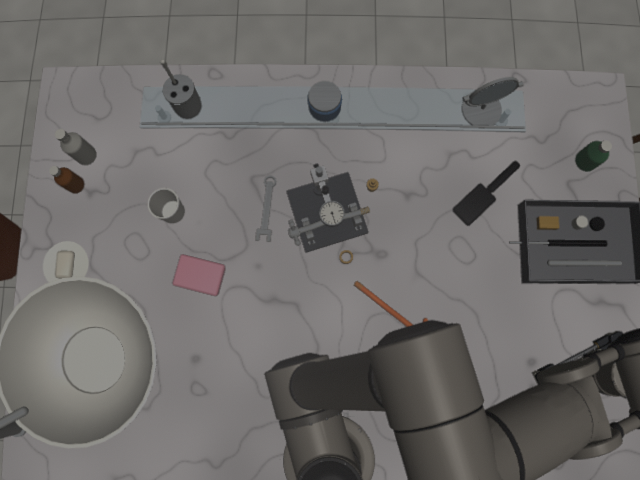

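View pics/wrist0.png

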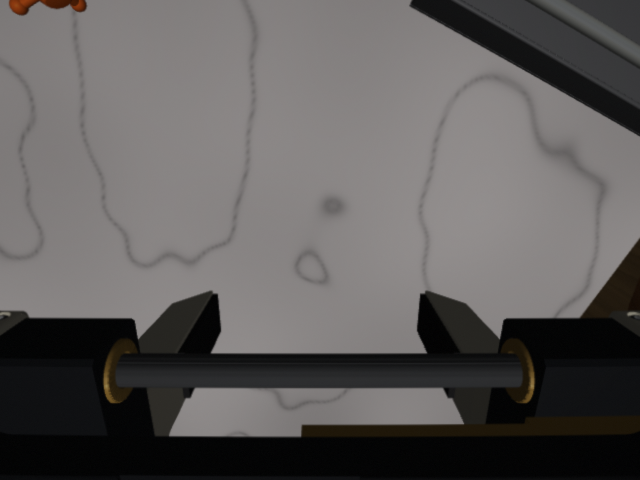

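The stand is at top (328,212) and side (367,260). The chrome spindle's handle is at top (295,232) and side (333,222), and the knob is at top (325,188) and side (380,214). The orange look-alike is at top (385,303) and side (255,340), and I'll leave it alone. Next I'll take close crops.

```bash
python3 - <<'E'
from h import *
d=cam('side'); c=d['color'][185:315,300:440,::-1]; cv2.imwrite('pics/s1.png',cv2.resize(c,None,fx=5,fy=4.6*5/4.6*0.9,interpolation=cv2.INTER_CUBIC) if 0 else cv2.resize(c,None,fx=4.5,fy=4.5,interpolation=cv2.INTER_CUBIC))
d=cam('top'); c=d['color'][155:260,250:390,::-1]; cv2.imwrite('pics/t1.png',cv2.resize(c,None,fx=5.5,fy=5.5,interpolation=cv2.INTER_CUBIC))
# base plate mask at top: dark pixels
hsv=cv2.cvtColor(d['color'],cv2.COLOR_RGB2HSV); m=((hsv[:,:,2]<85)*255).astype(np.uint8); m[:155]=0;m[260:]=0;m[:,:270]=0;m[:,390:]=0
cv2.imwrite('pics/tm.png',cv2.resize(m[155:260,250:390],None,fx=5.5,fy=5.5))
E
```

```text
(no output)
```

View pics/s1.png

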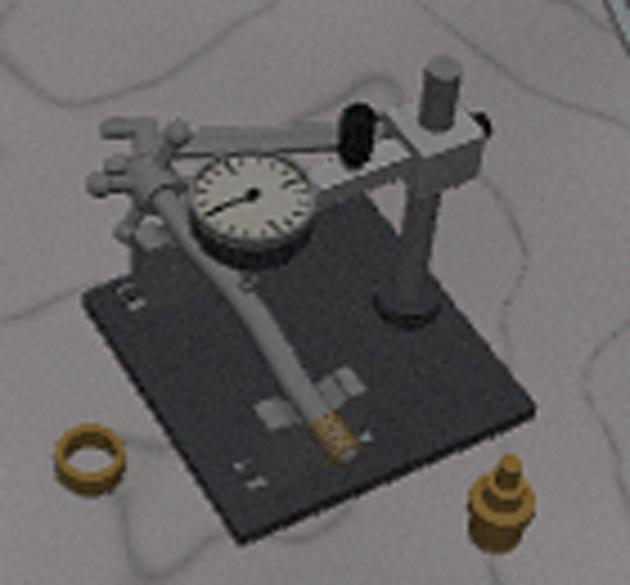

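View pics/t1.png

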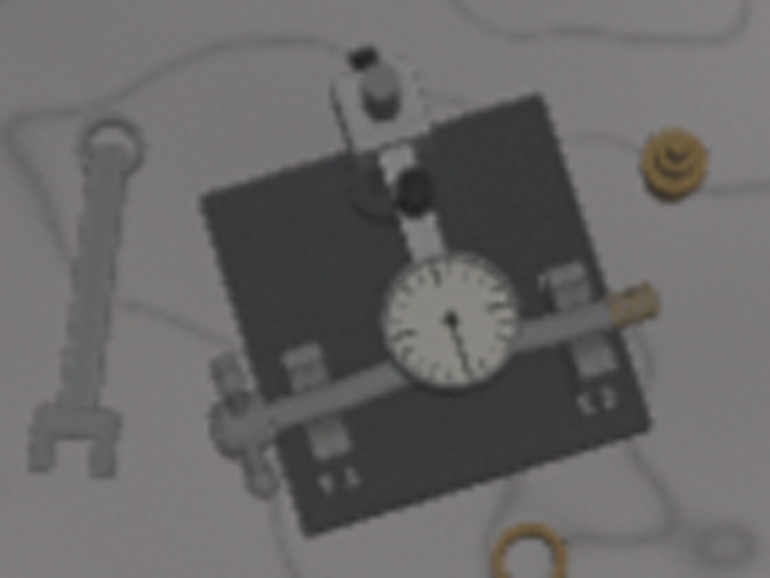

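View pics/tm.png

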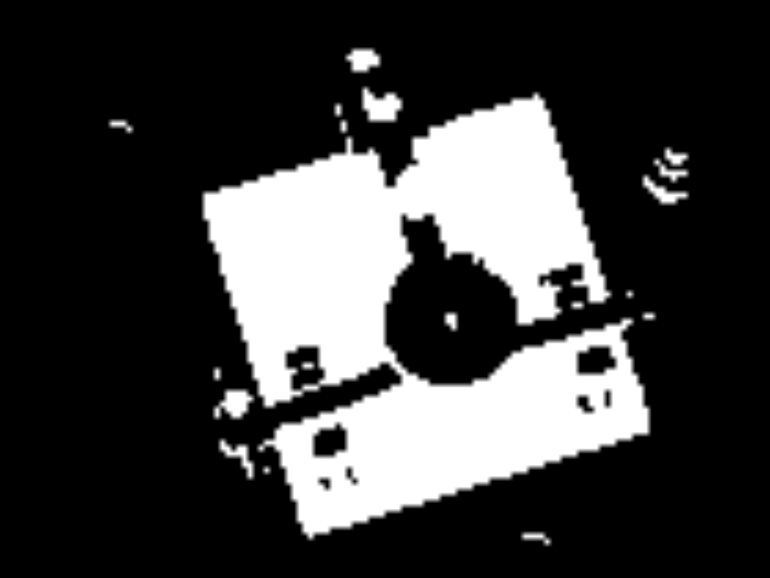

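The crop confirms the choice: a chrome spindle with a brass far end, under the dial gauge. The base plate corners at crop px are (203,196), (542,95), (650,430) and (305,537). Now I'll locate the stand frame and the knob.

```bash
python3 - <<'E'
from h import *
d=cam('top'); s=cam('side')
C=np.array([[203,196],[542,95],[650,430],[305,537]])/5.5+[250,155]-0.4
hsv=cv2.cvtColor(d['color'],cv2.COLOR_RGB2HSV); m=((hsv[:,:,2]<85)*255).astype(np.uint8); m[:170]=0;m[260:]=0;m[:,280:370]=m[:,280:370];m[:,:285]=0;m[:,372:]=0
P=plane(d,C,0.012); print(P.round(4))
print([np.linalg.norm(P[i]-P[(i+1)%4]).round(4) for i in range(4)])
O=P.mean(0); ex=((P[0]-P[3])+(P[1]-P[2])); ex[2]=0; ex/=np.linalg.norm(ex); 
ey=np.array([-ex[1],ex[0],0]); print(O,ex,np.degrees(np.arctan2(ex[1],ex[0])))
# plate origin is stand origin? check with side
Cs=np.array([[83,300],[240,543],[535,410],[360,195]])/4.5+[300,185]-0.4
Ps=plane(s,Cs,0.012); print('side',Ps.round(4))
# knob top centre, column top
kt=np.array([[413,190]])/5.5+[250,155]; ks=np.array([[357,110]])/4.5+[300,185]
print('knob top px',kt,ks)
o1,r1=rays(d,kt);o2,r2=rays(s,ks); A=np.c_[r1[0],-r2[0]]; t=np.linalg.lstsq(A,o2-o1,rcond=None)[0]; a=o1+t[0]*r1[0];b=o2+t[1]*r2[0];print(a,b)
print('knob depth',depthpt(d,kt),depthpt(s,ks))
for nm,px in [('dial c',(450,320)),('coltop',(381,82)),('hub',(236,430))]:
    print(nm,depthpt(d,np.array([px])/5.5+[250,155]))
for nm,px in [('dial c',(253,195)),('coltop',(442,68)),('ball1',(178,133)),('ballL',(97,184)),('balldown',(127,230)),('ball up-left',(112,130)),('hub',(150,185))]:
    print(nm,depthpt(s,np.array([px])/4.5+[300,185]))
E
```

```text
[[ 0.6447  0.1119  0.012 ]
 [ 0.694  -0.0416  0.012 ]
 [ 0.5388 -0.0903  0.012 ]
 [ 0.4888  0.0628  0.012 ]]
[np.float64(0.1612), np.float64(0.1626), np.float64(0.161), np.float64(0.1634)]
[0.59158626 0.01068821 0.012     ] [0.95399624 0.29981857 0.        ] 17.446706603444678
side [[ 0.4909  0.0575  0.012 ]
 [ 0.5408 -0.0963  0.012 ]
 [ 0.6946 -0.0437  0.012 ]
 [ 0.6446  0.1065  0.012 ]]
knob top px [[325.09090909 189.54545455]] [[379.33333333 209.44444444]]
[0.60465927 0.01489296 0.1670424 ] [0.60836373 0.01472517 0.16806377]
knob depth [[0.60490742 0.01489766 0.16614316]] [[0.60974185 0.01893159 0.1637564 ]]
dial c [[ 0.55705023 -0.00062178  0.14200286]]
coltop [[0.64822234 0.02826437 0.17205549]]
hub [[0.52540178 0.0901085  0.06568118]]
dial c [[ 0.56035116 -0.00137745  0.13863358]]
coltop [[0.64973546 0.0293121  0.17356   ]]
ball1 [[0.54341123 0.08652326 0.09240371]]
ballL [[0.50200645 0.07561819 0.07459958]]
balldown [[0.51788253 0.08170656 0.03191192]]
ball up-left [[0.52508055 0.17830219 0.00616177]]
hub [[0.52834842 0.07681495 0.06833728]]
```

>>> send_rows(
  series=[
    [0.02, 0, -0.01, 0, 0, 0.067, 0],
    [0.03, -0.02, -0.01, 0, 0, 0.067, 0],
    [0.034, -0.023, 0, 0, 0, 0, 0],
    [0.034, -0.023, 0, 0, 0, 0, 0],
    [0.034, -0.023, 0, 0, 0, 0, 0],
  ],
)

```text
time: 0.77
tool_pos: [0.3392, -0.3394, 0.2236]
tool_rot: [3.141, -0.0, 0.304]
contact_force: [0.1, -0.3, 0.1]
opening: 0.0916
```

>>> send_rows(
  series=[
    [0.034, -0.023, 0, 0, 0, 0, 0],
    [0.034, -0.023, 0, 0, 0, 0, 0],
    [0.034, -0.023, 0, 0, 0, 0, 0],
    [0.034, -0.023, 0, 0, 0, 0, 0],
    [0.034, -0.023, 0, 0, 0, 0, 0],
  ],
)

```text
time: 1.18
tool_pos: [0.467, -0.1783, 0.2236]
tool_rot: [3.141, -0.0, 0.305]
contact_force: [0.7, -0.2, -0.8]
opening: 0.0922
```

>>> send_rows(
  series=[
    [0.034, -0.023, 0, 0, 0, 0, 0],
    [0.034, -0.023, 0, 0, 0, 0, 0],
    [0.03, -0.023, 0, 0, 0, 0, 0],
    [0.02, -0.02, 0, 0, 0, 0, 0],
    [0, 0, 0, 0, 0, 0, 0],
  ],
)

```text
time: 1.6
tool_pos: [0.5538, -0.0551, 0.223]
tool_rot: [-3.14, -0.001, 0.31]
contact_force: [-0.0, 0.3, 0.7]
opening: 0.0918
```

```bash
python3 - <<'E'
from h import *
d=cam('wrist'); save(d,'w1.png'); o=observe(); print(o['time'],o['tool_pos'],o['tool_rot'],o['qpos'].round(3),o['contact_force'])
E
```

```text
1.65 [ 0.55267029 -0.0573689   0.22296067] [-3.14116086e+00  3.06488580e-04  3.09091997e-01] [-0.241  0.385  1.405  0.     1.353  1.02 ] [ 0.15478173 -0.53743337 -0.42016941]
```

View pics/w1.png

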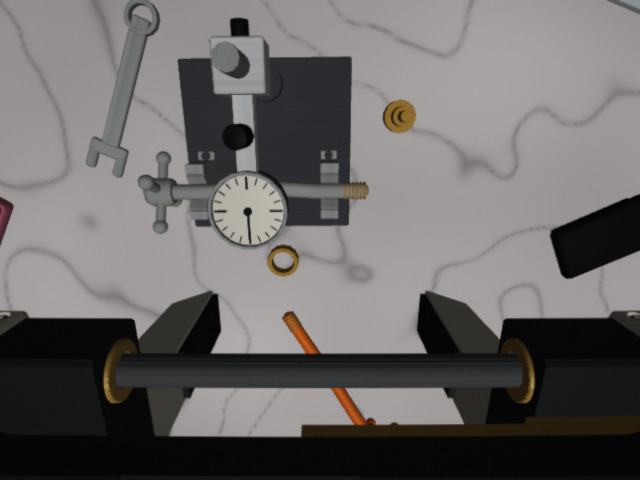

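The wrist view shows the knob top at (237,135), the dial centre at (248,211), the column top at (228,60) and the handle hub at (157,192). I'll measure again from this view.

```bash
python3 - <<'E'
from h import *
d=cam('wrist')
g=cv2.cvtColor(d['color'],cv2.COLOR_RGB2GRAY)
# knob: dark blob vs. range
rz=d['range_z']
for nm,px,z in [('knob',(237,135),.167),('dial',(248,211),.140),('col',(228,60),.175)]:
    print(nm,depthpt(d,[px]).round(4),plane(d,[px],z).round(4))
# world points map
vv,uu=np.mgrid[0:300,100:420]; px=np.c_[uu.ravel(),vv.ravel()].astype(float)
o,r=rays(d,px); W=o+r*rz[0:300,100:420].ravel()[:,None]
m=(W[:,2]>.158)&(np.hypot(W[:,0]-.607,W[:,1]-.0155)<.02)
print('knob',m.sum(),W[m].mean(0),np.median(W[m],0),px[m].mean(0))
m=(W[:,2]>.125)&(W[:,2]<.15)&(np.hypot(W[:,0]-.558,W[:,1])<.027); q=px[m]
print('dial z',np.median(W[m],0),m.sum())
m=(W[:,2]>.165)&(np.hypot(W[:,0]-.649,W[:,1]-.029)<.02); print('col',m.sum(),np.median(W[m],0))
# dial by ellipse on bright
(bx,by,bw,bh)=205,165,90,90
mm=(g[165:255,200:295]>150).astype(np.uint8); c=max(cv2.findContours(mm,0,2)[0],key=cv2.contourArea); e=cv2.fitEllipse(cv2.convexHull(c)); print(e); print(plane(d,[np.array(e[0])+[200,165]],.140))
C=[(180,60),(351,58),(349,225)]
print('plate',plane(d,C,.012))
print(observe()['tool_pos'])
E
```

```text
knob [[0.6109 0.0126 0.1651]] [[0.6111 0.0123 0.167 ]]
dial [[ 0.5596 -0.0025  0.1372]] [[ 0.5604 -0.0028  0.14  ]]
col [[0.6489 0.0251 0.1752]] [[0.6489 0.0252 0.175 ]]
knob 586 [0.61039694 0.01585282 0.16480631] [0.61042295 0.01580414 0.16509655] [231.66723549 134.07679181]
dial z [5.58924780e-01 4.56853132e-04 1.36921595e-01] 4327
col 777 [0.65096317 0.02878506 0.17474793]
((44.96806335449219, 42.02517318725586), (67.56378173828125, 71.57596588134766), 122.50679779052734)
[[ 5.62523687e-01 -1.29852054e-05  1.40000000e-01]]
plate [[ 0.64531397  0.10861307  0.012     ]
 [ 0.6954223  -0.04344904  0.012     ]
 [ 0.54226198 -0.09465127  0.012     ]]
[ 0.55202896 -0.05889629  0.22306335]
```

>>> send_rows(
  series=[
    [0.026, -0.017, 0, 0, 0, 0.005, 0],
    [0.026, -0.017, 0.005, 0, 0, 0, 0],
    [0.0245, -0.0174, 0.01, 0, 0, 0, 0],
    [0, 0, 0, 0, 0, 0, 0.3],
    [0, 0, 0, 0, 0, 0, 0.3],
  ],
)

```text
time: 2.12
tool_pos: [0.6094, 0.0116, 0.2074]
tool_rot: [-3.141, 0.002, 0.3]
contact_force: [0.7, -0.5, 0.1]
opening: 0.0825
```

```bash
python3 - <<'E'
from h import *
d=cam('wrist'); save(d,'w2.png'); o=observe(); print(o['time'],o['tool_pos'],o['tool_rot'],o['opening'],o['contact_force'])
g=o['tool_pos']
print(proj(d,[g,g-[0,0,-.0188]]), proj(d,[[g[0],g[1],.165]]))
E
```

```text
2.1667 [0.60925782 0.0108256  0.20807048] [3.14130437e+00 1.28155065e-03 2.99200623e-01] 0.07881070992749398 [-0.84398807 -0.21001906  0.62357978]
[[319.30122758 294.06486971]
 [319.33092109 311.50090675]] [[319.24973287 263.90240665]]
```

View pics/w2.png

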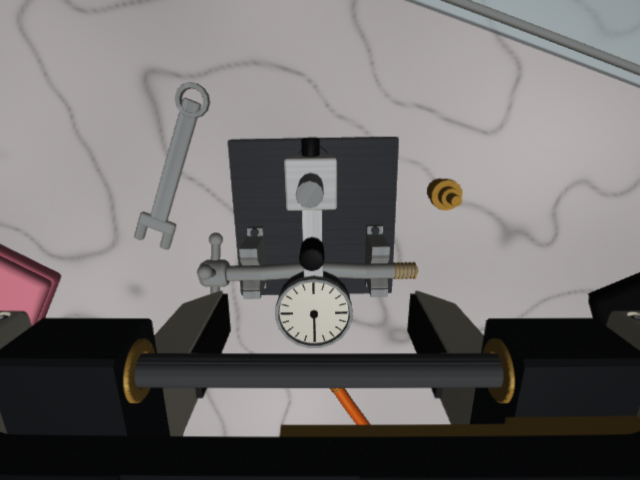

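Knob top at (313,251), dial clear and fully in view at (314,313). I'll compute the offset.

```bash
python3 - <<'E'
from h import *
d=cam('wrist'); o=observe(); g=o['tool_pos']; yaw=o['tool_rot'][2]
img=d['color'].astype(int).max(2); m=np.zeros_like(img,np.uint8); m[232:275,295:332]=(img[232:275,295:332]<40)
n,l,st,c=cv2.connectedComponentsWithStats(m); i=1+st[1:,4].argmax(); print(st[i],c[i])
P=plane(d,[(c[i][0],st[i][1]+st[i][2]*0+12)],.165); print('knobtop',P,depthpt(d,[(313,248),(313,251)]))
v=P[0]-g; print(g,yaw,'tool dx',v[0]*np.cos(yaw)+v[1]*np.sin(yaw),'dy',v[0]*np.sin(yaw)-v[1]*np.cos(yaw))
b=depthpt(d,[(303,225),(320,225)]); print('arm',b)
cv2.imwrite('pics/k.png',cv2.resize(d['color'][220:360,250:380,::-1],None,fx=4,fy=4,interpolation=2))
E
```

```text
[298 237  26  33 675] [310.46074074 252.96740741]
knobtop [[0.61672033 0.01809471 0.165     ]] [[0.61749383 0.0167025  0.16404111]
 [0.61588225 0.01619913 0.16485387]]
[0.60925883 0.01046739 0.20859687] 0.29850848350269654 tool dx 0.009374689573238655 dy -0.0050956176448666585
arm [[0.62136953 0.02557852 0.13330072]
 [0.62476904 0.01431627 0.1329868 ]]
```

View pics/k.png

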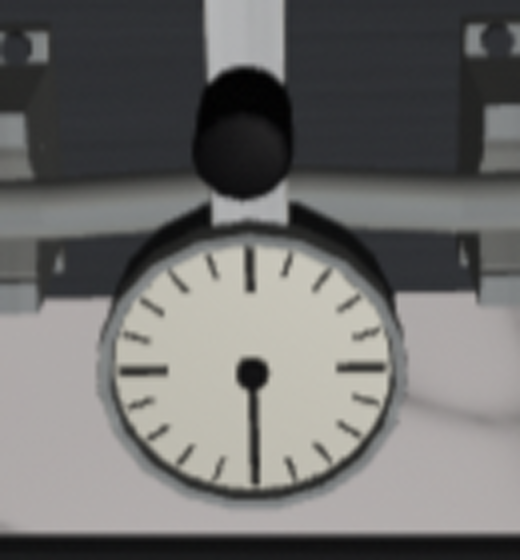

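>>> send_rows(
  series=[
    [0.003, -0.005, 0, 0, 0, -0.006, 0.5],
    [0, 0, 0.02, 0, 0, 0, 0.5],
    [0, 0, 0.02, 0, 0, 0, 0.5],
    [0, 0, 0, 0, 0, 0, 0.6],
    [0, 0, 0, 0, 0, 0, 0.6],
  ],
  newtons=8,
)

```text
time: 2.63
tool_pos: [0.6105, 0.017, 0.1684]
tool_rot: [-3.141, 0.001, 0.305]
contact_force: [0.4, 0.6, 0.7]
opening: 0.0417
```

```bash
python3 - <<'E'
from h import *
d=cam('wrist'); o=observe(); g=o['tool_pos']; print(g,o['tool_rot'],o['opening'])
print(proj(d,[[g[0],g[1],.165],[g[0]+.0024,g[1]-.0076,.165],[g[0]-.0024,g[1]+.0076,.165]])-[220,180])
cv2.imwrite('pics/k2.png',cv2.resize(d['color'][180:360,220:420,::-1],None,fx=3,fy=3,interpolation=2))
E
```

```text
[0.61129728 0.01707197 0.16946298] [ 3.14113594e+00 -7.75412394e-04  3.04978324e-01] 0.03894391525019433
[[ 98.38278199 108.72405865]
 [113.49808394 108.73302066]
 [ 83.26898888 108.71239297]]
```

View pics/k2.png

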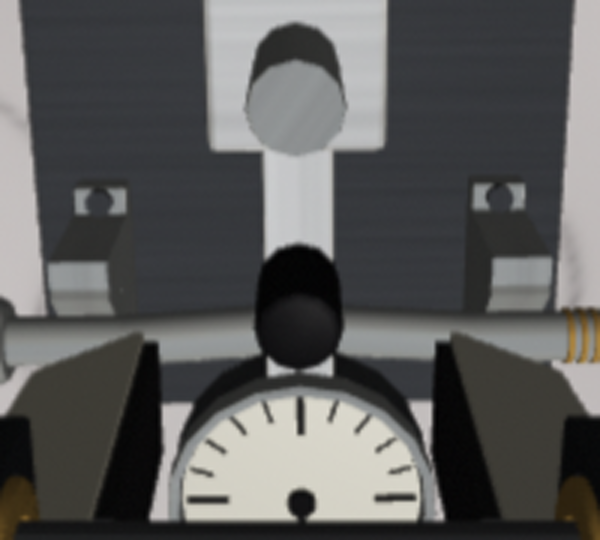

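Knob top is centred to within about 1 px between the fingers. I'll descend and close gently.

>>> send_rows(
  series=[
    [0, 0.0005, 0.016, 0, 0, 0, 0.6],
    [0, 0, 0.015, 0, 0, 0, 0.62],
    [0, 0, 0, 0, 0, 0, 0.7],
    [0, 0, 0, 0, 0, 0, 0.78],
    [0, 0, 0, 0, 0, 0, 0.8],
  ],
  newtons=10,
)

```text
time: 3.1
tool_pos: [0.6122, 0.017, 0.1392]
tool_rot: [3.14, -0.002, 0.306]
contact_force: [0.5, -0.6, 0.5]
opening: 0.0207
```

>>> send_rows(
  series=[
    [0, 0, 0, 0, 0, 0, 0.86],
    [0, 0, 0, 0, 0, 0, 0.9],
    [0, 0, 0, 0, 0, 0, 0.9],
  ],
  newtons=10,
)

```text
time: 3.35
tool_pos: [0.6121, 0.0172, 0.1388]
tool_rot: [3.141, -0.003, 0.306]
contact_force: [0.5, -0.6, 3.3]
opening: 0.0148
```

```bash
python3 - <<'E'
from h import *
o=observe(); print(o['time'],o['tool_pos'],o['tool_rot'],o['opening'],o['contact_force'])
for n,b in [('side',(185,315,300,440)),('top',(155,260,250,390)),('wrist',(180,380,220,420))]:
    d=cam(n); c=d['color'][b[0]:b[1],b[2]:b[3],::-1]; cv2.imwrite('pics/g_%s.png'%n,cv2.resize(c,None,fx=3.5,fy=3.5,interpolation=2) if n!='wrist' else cv2.resize(c,None,fx=2.5,fy=2.5))
a=[cv2.imread('pics/g_%s.png'%n) for n in ('side','top')]; h=max(x.shape[0] for x in a)
E
```

```text
3.35 [0.6121214  0.01722393 0.13880841] [ 3.14057543e+00 -2.52878502e-03  3.05858445e-01] 0.014787312513136282 [ 0.45000252 -0.55068543  3.26109194]
```

View pics/g_side.png

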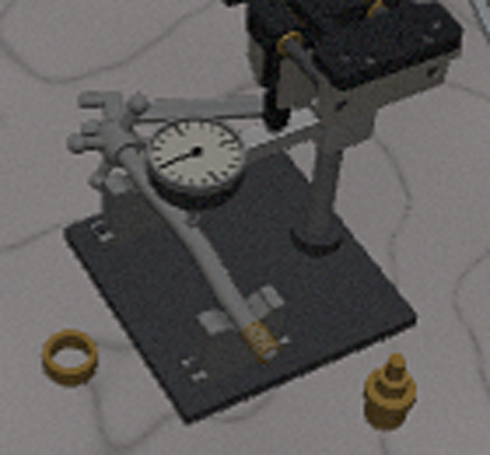

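View pics/g_wrist.png

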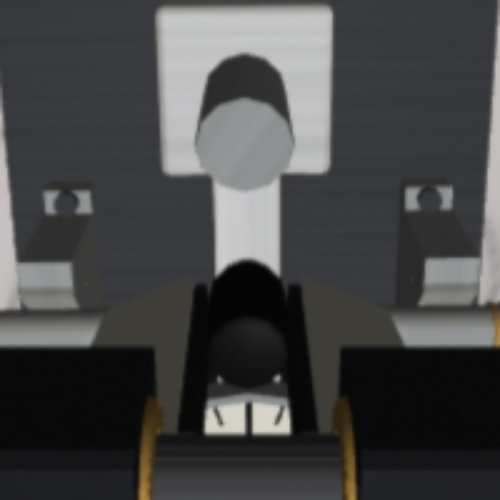

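The fingers have the knob, at 14.8 mm opening. The needle in the side view still reads zero, pointing to -x. I'll lower in steps.

>>> send_rows(
  series=[
    [0, 0, 0.002, 0, 0, 0, 0.9],
    [0, 0, 0.003, 0, 0, 0, 0.9],
    [0, 0, 0.003, 0, 0, 0, 0.9],
    [0, 0, 0.002, 0, 0, 0, 0.9],
    [0, 0, 0, 0, 0, 0, 0.9],
  ],
)

```text
time: 3.92
tool_pos: [0.6119, 0.0172, 0.127]
tool_rot: [3.141, -0.001, 0.306]
contact_force: [6.5, 1.0, 1.2]
opening: 0.0147
```

```bash
cat > n.py <<'E'
from h import *
import sys
o=observe(); print(o['time'],o['tool_pos'],o['tool_rot'],o['opening'],o['contact_force'])
d=cam('side'); b=(205,275,320,400); c=d['color'][b[0]:b[1],b[2]:b[3],::-1]; cv2.imwrite('pics/%s.png'%sys.argv[1],cv2.resize(c,None,fx=8,fy=8,interpolation=2))
E
python3 n.py n1
```

```text
3.9167 [0.61190423 0.01718494 0.12697931] [ 3.14116035e+00 -1.11906819e-03  3.05768383e-01] 0.014711248861948523 [6.5117013  0.98894474 1.23538957]
```

View pics/n1.png

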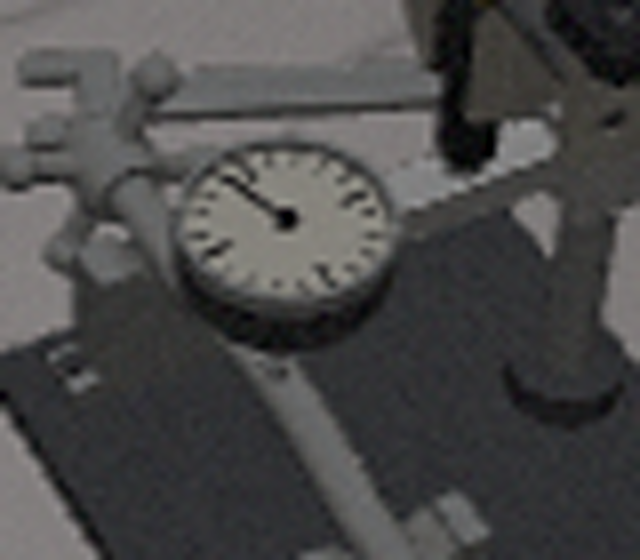

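>>> send_rows(
  series=[
    [0, 0, 0.001, 0, 0, 0, 0.9],
    [0, 0, 0.002, 0, 0, 0, 0.9],
    [0, 0, 0, 0, 0, 0, 0.9],
  ],
)

```text
time: 4.22
tool_pos: [0.6119, 0.0172, 0.1243]
tool_rot: [3.141, -0.001, 0.306]
contact_force: [5.4, 1.0, 2.6]
opening: 0.0148
```

```bash
cat > needle.py <<'E'
from h import *
EX=np.array([.954,.2998]);EY=np.array([-.2998,.954]);
def needle(d,zdial,cxy=(.5595,.0005),dbg=None):
    """dark needle direction; samples rays of the dial plane. returns rad cw from -x"""
    g=cv2.cvtColor(d['color'],cv2.COLOR_RGB2GRAY).astype(np.float32)
    c=np.array(cxy)
    # refine centre: bright-disc centroid
    th=np.radians(np.arange(0,360,1.)); R=np.arange(.006,.0165,.0005)   # inside of ticks
    def samp(c):
        dirs=np.stack([-np.cos(th)[:,None]*EX+np.sin(th)[:,None]*EY][0:1])[0]
        P=np.array([[*(c+r*v),zdial] for v in dirs for r in R]); px=proj(d,P).astype(np.float32)
        return cv2.remap(g,px[:,0].reshape(len(th),-1),px[:,1].reshape(len(th),-1),cv2.INTER_LINEAR)
    G=samp(c); p=np.median(G)-G.mean(1); p=np.clip(p-p.max()*.35,0,None)
    k=p.argmax(); w=np.array([p[(k+i)%360] for i in range(-25,26)]); off=(w*np.arange(-25,26)).sum()/w.sum()
    return np.radians(k+off)%(2*np.pi),p.max(),G
def centre(d,zdial,c0=(.5595,.0005)):
    """bright dial disc centre by contour -> plane"""
    g=cv2.cvtColor(d['color'],cv2.COLOR_RGB2GRAY); hsv=cv2.cvtColor(d['color'],cv2.COLOR_RGB2HSV)
    P0=proj(d,[[*c0,zdial]])[0]; rp=[np.linalg.norm(proj(d,[[c0[0]+.03*np.cos(a),c0[1]+.03*np.sin(a),zdial]])[0]-P0) for a in np.arange(0,6.3,.3)]
    r=int(max(rp)); m=np.zeros_like(g); cv2.circle(m,tuple(int(v) for v in P0),r,255,-1)
    t,_=cv2.threshold(g[m>0].reshape(-1,1),0,255,cv2.THRESH_OTSU)
    mm=((g>t)&(m>0)).astype(np.uint8); mm=cv2.morphologyEx(mm,cv2.MORPH_CLOSE,np.ones((3,3)))
    n,l,st,cc=cv2.connectedComponentsWithStats(mm); i=1+np.argmax(st[1:,4])
    h=cv2.convexHull(np.argwhere(l==i)[:,::-1].astype(np.int32)); e=cv2.fitEllipse(h)
    return plane(d,[e[0]],zdial)[0][:2],e
E
python3 n.py n2; python3 - <<'E'
from needle import *
z=.138-.0148
for n in ('side','wrist','top'):
    d=cam(n); 
    try: c,e=centre(d,z); a=needle(d,z,c); print(n,c,e,'ang',a[0],'mm',a[0]/.314,'contrast',a[1])
    except Exception as x: print(n,x)
E
```

```text
4.2167 [0.6119118  0.0171906  0.12426913] [ 3.14109424e+00 -1.33553259e-03  3.05761739e-01] 0.01478350430068978 [5.43188785 1.04917733 2.57671547]
side [0.56101128 0.0081194 ] ((355.23602294921875, 230.11802673339844), (25.52347755432129, 29.411766052246094), 95.88845825195312) ang 5.16815016032601 mm 16.45907694371341 contrast 36.904278
wrist [ 0.54723514 -0.00374225] ((318.7229919433594, 398.9148254394531), (29.090883255004883, 57.112701416015625), 90.97824096679688) ang 6.1783813215074135 mm 19.676373635373928 contrast 46.154472
top [0.56183477 0.00178367] ((330.6980895996094, 212.9871826171875), (25.085519790649414, 26.03624153137207), 177.60791015625) ang 4.837057137904041 mm 15.404640566573379 contrast 4.503811
```

View pics/n2.png

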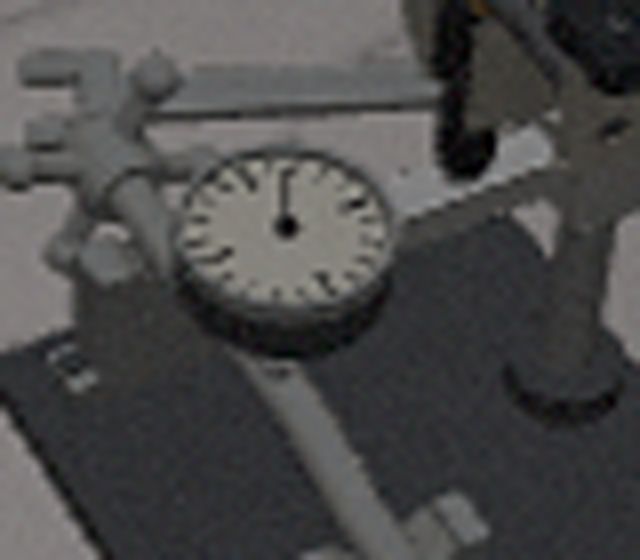

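Side view: the needle is at about 126° clockwise from -x, so about 7.0 mm. 2.7 mm more will do.

>>> send_rows(
  series=[
    [0.0005, 0, 0.001, 0, 0, 0, 0.9],
    [0, 0, 0.001, 0, 0, 0, 0.9],
    [0, 0, 0.0007, 0, 0, 0, 0.9],
    [0, 0, 0, 0, 0, 0, 0.9],
  ],
)

```text
time: 4.75
tool_pos: [0.6119, 0.0172, 0.1216]
tool_rot: [3.141, -0.0, 0.306]
contact_force: [5.3, -1.0, 3.4]
opening: 0.0148
```

```bash
python3 n.py n3
```

```text
4.75 [0.61193885 0.01721633 0.12157077] [ 3.14122745e+00 -3.01510176e-04  3.05762218e-01] 0.01478929775596272 [ 5.26159346 -1.00331664  3.43990674]
```

View pics/n3.png

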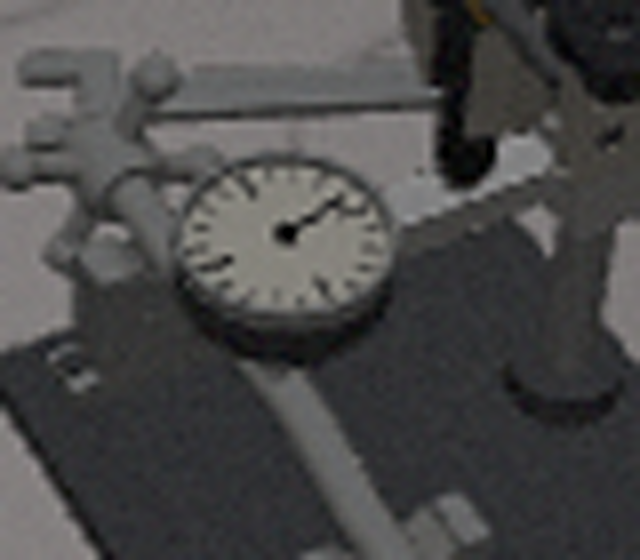

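The needle is just short of the +x mark, about 9.6 mm, so I'll let go and lift away.

>>> send_rows(
  series=[
    [0, 0, 0, 0, 0, 0, 0.75],
    [0, 0, 0, 0, 0, 0, 0.6],
    [0, 0, -0.005, 0, 0, 0, 0.6],
    [0, 0, -0.04, 0, 0, 0, 0.6],
    [0, 0, -0.04, 0, 0, 0, 0.6],
  ],
)

```text
time: 5.22
tool_pos: [0.6092, 0.0175, 0.205]
tool_rot: [-3.138, 0.008, 0.306]
contact_force: [1.3, -0.3, 1.1]
opening: 0.0359
```

>>> send_rows(
  series=[
    [0, 0, -0.01, 0, 0, 0.121, 0.6],
    [0, 0, 0, 0, 0, 0.121, 0.6],
    [0, 0, 0, 0, 0, 0.121, 0.6],
    [0, 0, 0, 0, 0, 0.121, 0.6],
    [0, 0, 0, 0, 0, 0.121, 0.6],
  ],
)

```text
time: 5.63
tool_pos: [0.6107, 0.0175, 0.2164]
tool_rot: [3.141, 0.002, -0.305]
contact_force: [0.4, -0.4, -0.3]
opening: 0.0364
```

>>> send_rows(
  series=[
    [0, 0, 0, 0, 0, 0.121, 0.6],
    [0, 0, 0, 0, 0, 0.121, 0.6],
    [0, 0, 0, 0, 0, 0.121, 0.6],
    [0, 0, 0, 0, 0, 0.121, 0.6],
    [0, 0, 0, 0, 0, 0.121, 0.6],
  ],
)

```text
time: 6.05
tool_pos: [0.6107, 0.0174, 0.2163]
tool_rot: [3.139, 0.002, -0.91]
contact_force: [1.2, 0.0, 0.1]
opening: 0.0369
```

>>> send_rows(
  series=[
    [0, 0, 0, 0, 0, 0.121, 0.6],
    [0, 0, 0, 0, 0, 0.121, 0.6],
    [0, 0, 0, 0, 0, 0.121, 0.6],
    [0, 0, 0, 0, 0, 0, 0.6],
  ],
)

```text
time: 6.38
tool_pos: [0.6108, 0.0174, 0.2163]
tool_rot: [3.139, 0.001, -1.272]
contact_force: [0.2, 0.3, 0.4]
opening: 0.0368
```

```bash
python3 n.py n4; python3 - <<'E'
from h import *
d=cam('wrist'); save(d,'w4.png'); print(observe()['qpos'])
E
```

```text
6.3833 [0.61081423 0.01740904 0.21625796] [ 3.13914735e+00  8.41609307e-04 -1.27153806e+00] 0.03679764265702302 [0.24810748 0.29568366 0.35099498]
[-9.67239300e-02  4.96161480e-01  1.24518800e+00 -7.97354151e-05
  1.40178974e+00  2.73738417e+00]
```

View pics/w4.png

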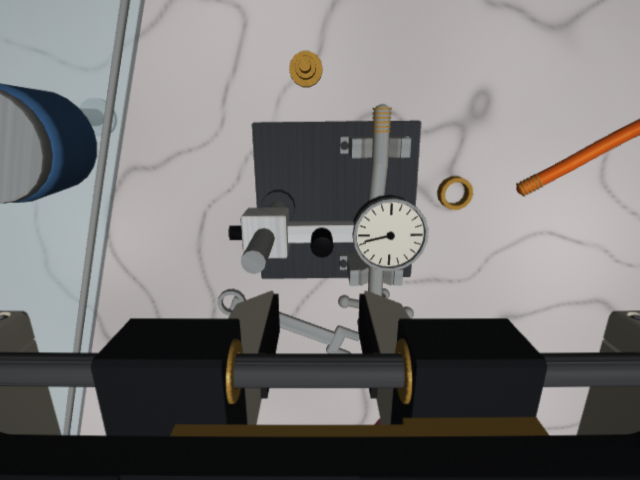

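View pics/n4.png

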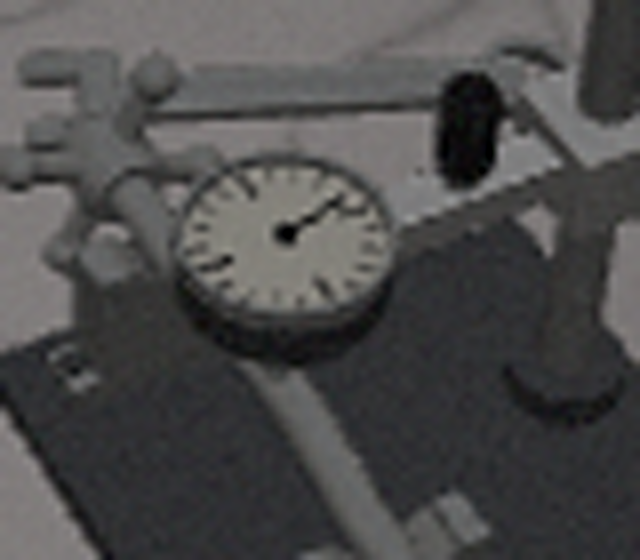

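The gauge stays where I left it and the needle held. In the wrist view the dial is at (390,235), the handle peeks out at (375,300), and the needle reads about 167°. I'll measure the needle numerically and locate the handle.

```bash
cat > meas.py <<'E'
from needle import *
def read(zd=.121,show=None):
    d=cam('wrist'); c,e=centre(d,zd,(.5595,.0)); a=needle(d,zd,c)
    if show: save(d,show)
    return a[0],a[1],c,e,d
if __name__=='__main__':
    import sys
    a,q,c,e,d=read(show=sys.argv[1]+'.png'); o=observe()
    print('t %.2f'%o['time'],o['tool_pos'].round(4),o['tool_rot'].round(3),o['opening'].round(4),o['contact_force'].round(1))
    print('needle %.3f rad %.2f mm q %.0f'%(a,a/.31416,q),c.round(4),np.round(e[0],1),np.round(e[1],1))
E
python3 meas.py w5; python3 - <<'E'
from needle import *
s=cam('side'); 
print('side',needle(s,.121,plane(s,[(355.9,234.1)],.121)[0][:2])[:2], plane(s,[(355.9,234.1)],.121))
for px in [(155,77),(15,168),(60,252),(100,150)]: print(depthpt(s,[np.array(px)/8+[320,205]]))
E
```

```text
side (np.float64(2.7828625246386354), np.float32(42.238876)) [[ 0.56069123 -0.00080235  0.121     ]]
[[0.54337783 0.08834661 0.09037748]]
[[0.50279025 0.07618923 0.07352004]]
[[0.51621903 0.08164044 0.03095177]]
[[0.52741429 0.08251566 0.07010817]]Traceback (most recent call last):
  File "meas.py", line 9, in <module>
    print('t %.2f'%o['time'],o['tool_pos'].round(4),o['tool_rot'].round(3),o['opening'].round(4),o['contact_force'].round(1))
                                                                           ^^^^^^^^^^^^^^^^^^
AttributeError: 'float' object has no attribute 'round'
```

```bash
sed -i "s/o\['opening'\].round(4)/round(o['opening'],4)/" meas.py; python3 meas.py w5
```

```text
t 6.63 [0.6115 0.0174 0.2166] [ 3.141  0.    -1.265] 0.0369 [0.3 0.5 0.1]
needle 2.764 rad 8.80 mm q 80 [ 0.5616 -0.001 ] [390.2 233.7] [63.2 68. ]
```

```bash
cat >> needle.py <<'E'
def needle2(d,zd,c,dbg=None):
    S=10; N=2*22*S//2*1  # 0.1 mm/px, +-22mm
    q=(np.arange(-220,221))*1e-4; X,Y=np.meshgrid(q,q)  # columns: stand +y to the... row: up=+x
    P=np.stack([c[0]-Y*EX[0]-X*EY[0],c[1]-Y*EX[1]-X*EY[1],np.full_like(X,zd)],-1).reshape(-1,3) # image up=+x, right=-y
    px=proj(d,P).astype(np.float32); g=cv2.cvtColor(d['color'],cv2.COLOR_RGB2GRAY)
    G=cv2.remap(g,px[:,0].reshape(X.shape),px[:,1].reshape(X.shape),cv2.INTER_CUBIC)
    Gb=cv2.GaussianBlur(G,(0,0),14); r=np.hypot(X,Y); Gb[r>.006]=255; hy,hx=np.unravel_index(Gb.argmin(),Gb.shape)
    X0,Y0=q[hx],q[hy]; rr=np.hypot(X-X0,Y-Y0); med=np.median(G[r<.018]); 
    w=np.clip(med-G.astype(float)-25,0,None); w[(rr>.0165)|(rr<.004)]=0
    n,l,st,cc=cv2.connectedComponentsWithStats((w>0).astype(np.uint8)); i=1+np.argmax(st[1:,4]); w[l!=i]=0
    ux=(w*(X-X0)).sum(); uy=(w*(Y-Y0)).sum()
    # needle vector in stand coords: sx=-uy, sy=-ux ; cw from -x: angle=atan2(sy,-sx)
    a=np.arctan2(-ux,uy)%(2*np.pi)
    M=(w>0).astype(np.uint8); pts=np.argwhere(M)[:,::-1].astype(np.float32); v=cv2.fitLine(pts,cv2.DIST_L2,0,.01,.01).ravel()
    b=np.arctan2(-v[0],v[1]); b=(b+np.pi*round((a-b)/np.pi))
    if dbg: cv2.circle(G,(hx,hy),4,128,-1); cv2.imwrite('pics/'+dbg,G)
    return a,b%(2*np.pi),(X0*1e3,Y0*1e3),st[i][4]
E
python3 - <<'E'
from needle import *
d=cam('wrist'); c,e=centre(d,.121,(.5595,0)); print(needle2(d,.121,c,'nd.png'))
print(needle2(d,.1245,c,'nd.png'))
s=cam('side'); print(needle2(s,.121,plane(s,[(355.9,234.1)],.121)[0][:2],'nds.png'))
t=cam('top'); print(needle2(t,.121,centre(t,.121,(.5605,0))[0],'ndt.png'))
cv2.imwrite('pics/nn.png',np.hstack([cv2.resize(cv2.imread('pics/'+f),(260,260)) for f in('nd.png','nds.png','ndt.png')]))
E
```

```text
(np.float64(2.905400308528881), np.float32(2.9041004), (np.float64(-1.5), np.float64(0.2)), np.int32(3579))
(np.float64(2.911652597173961), np.float32(2.9023762), (np.float64(-0.5), np.float64(-0.5)), np.int32(3553))
(np.float64(2.963594174786366), np.float32(3.0647697), (np.float64(-1.8000000000000003), np.float64(-0.1)), np.int32(5337))Traceback (most recent call last):
  File "<stdin>", line 5, in <module>
  File "needle.py", line 35, in needle2
    n,l,st,cc=cv2.connectedComponentsWithStats((w>0).astype(np.uint8)); i=1+np.argmax(st[1:,4]); w[l!=i]=0
                                                                            ~~~~~~~~~^^^^^^^^^^
    return _wrapfunc(a, 'argmax', axis=axis, out=out, **kwds)
    return bound(*args, **kwds)
ValueError: attempt to get argmax of an empty sequence
```

>>> send_rows(
  series=[
    [-0.0225, 0.0108, 0, 0, 0, 0, 0.6],
    [-0.0225, 0.0108, 0, 0, 0, 0, 0.6],
    [-0.0225, 0.0108, 0.01, 0, 0, 0, 0.6],
    [-0.0225, 0.0108, 0.03, 0, 0, 0, 0.6],
    [0, 0, 0.03, 0, 0, 0, 0.6],
  ],
)

```text
time: 7.2
tool_pos: [0.5417, 0.0933, 0.1475]
tool_rot: [-3.139, 0.0, -1.264]
contact_force: [1.6, -0.2, 1.2]
opening: 0.0367
```

```bash
cat > meas.py <<'E'
from needle import *
O=np.array([.5603,-.0005])
def stand(p): v=np.array(p)[:2]-O; return np.array([v@EX,v@EY,p[2]])*1e3
if __name__=='__main__':
    import sys
    d=cam('wrist'); save(d,sys.argv[1]+'.png'); o=observe()
    c,e=centre(d,.121,(.5605,-.0005)); a=needle2(d,.121,c)
    print('t %.2f'%o['time'],'tcp stand mm',stand(o['tool_pos']).round(1),o['tool_rot'].round(3),round(o['opening'],4),o['contact_force'].round(1))
    print('needle %.3f %.3f rad  %.2f mm'%(a[0],a[1],a[0]/.31416),a[2:],np.round(e[0],1))
E
python3 meas.py w6
```

```text
t 7.25 tcp stand mm [  7.4  94.4 140.7] [ 3.133e+00  3.000e-03 -1.264e+00] 0.0365 [-3.3 -0.7 -5.8]
needle 2.905 2.900 rad  9.25 mm ((np.float64(-1.0), np.float64(-0.2)), np.int32(2747)) [340.2  97.6]
```

View pics/w6.png

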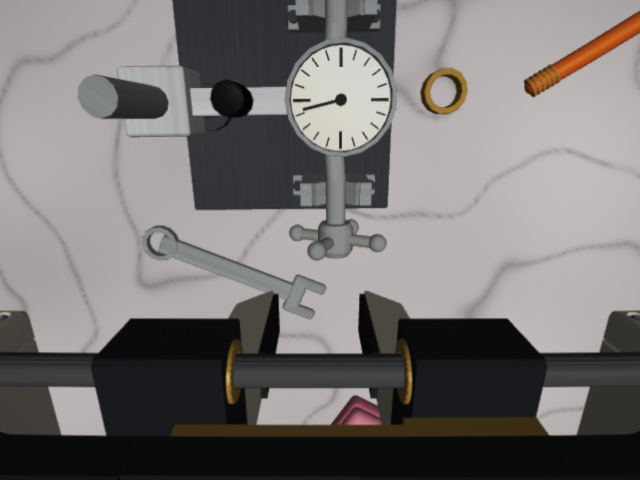

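The dial is fully visible at (341,98). The handle hub is at (336,238) and the upper ball at (318,250), with the side balls at (297,232) and (377,242). I'll compute the handle angle and the alignment.

```bash
cat > hand.py <<'E'
from meas import *
def balls(d,pts,zs):
    for p,z in zip(pts,zs): 
        P=plane(d,[p],z)[0]; print(p,z,stand(P).round(1), 'depth',stand(depthpt(d,[p])[0]).round(1))
E
python3 - <<'E'
from hand import *
d=cam('wrist'); balls(d,[(318,250),(297,232),(377,242),(351,227),(336,240)],[.088,.048,.069,.028,.058])
g=observe()['tool_pos']; print(stand(g)); print(proj(d,[[g[0],g[1],.088]]))
cv2.imwrite('pics/h6.png',cv2.resize(d['color'][210:270,270:400,::-1],None,fx=6,fy=6,interpolation=2))
E
```

```text
(318, 250) 0.088 [ 8.5 90.3 88. ] depth [ 8.5 89.7 89.8]
(297, 232) 0.048 [23.9 90.1 48. ] depth [23.9 90.2 47.5]
(377, 242) 0.069 [-32.6  91.   69. ] depth [-31.5  88.8  75.8]
(351, 227) 0.028 [-18.2  91.8  28. ] depth [-17.8  90.6  32.3]
(336, 240) 0.058 [-4.7 93.1 58. ] depth [-4.  89.2 70.3]
[  8.18867095  93.29965768 142.974304  ]
[[318.47888749 254.39309407]]
```

View pics/h6.png

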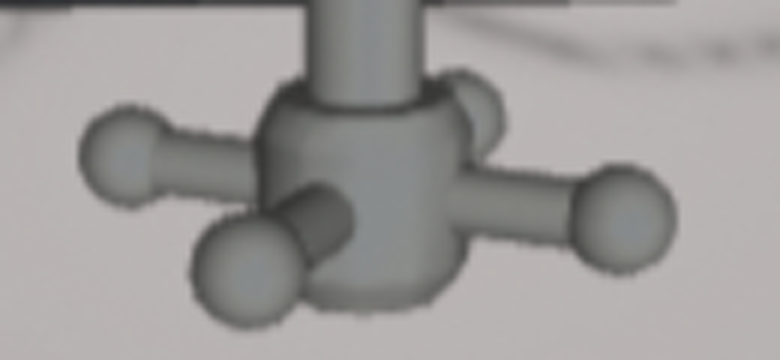

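Handle angle is about +22.5°, with the upper arm tilted towards +x, and the hub is within a millimetre of where it should be. I'll straddle the upper ball.

>>> send_rows(
  series=[
    [0, -0.004, 0.02, 0, 0, 0, 0.6],
    [0, 0, 0.02, 0, 0, 0, 0.6],
    [0, 0, 0.018, 0, 0, 0, 0.6],
    [0, 0, 0, 0, 0, 0, 0.7],
    [0, 0, 0, 0, 0, 0, 0.76],
  ],
  newtons=3,
)

```text
time: 7.72
tool_pos: [0.5482, 0.091, 0.0895]
tool_rot: [3.142, -0.0, -1.268]
contact_force: [0.8, 0.2, 0.4]
opening: 0.0279
```

```bash
python3 meas.py w7
```

```text
t 7.77 tcp stand mm [16.5 90.8 90.3] [-3.140e+00 -1.000e-03 -1.268e+00] 0.0244 [ 0.9 -0.4 -1.4]
needle 2.906 2.899 rad  9.25 mm ((np.float64(-1.2000000000000002), np.float64(0.0)), np.int32(2530)) [361.8 100.6]
```

View pics/w7.png

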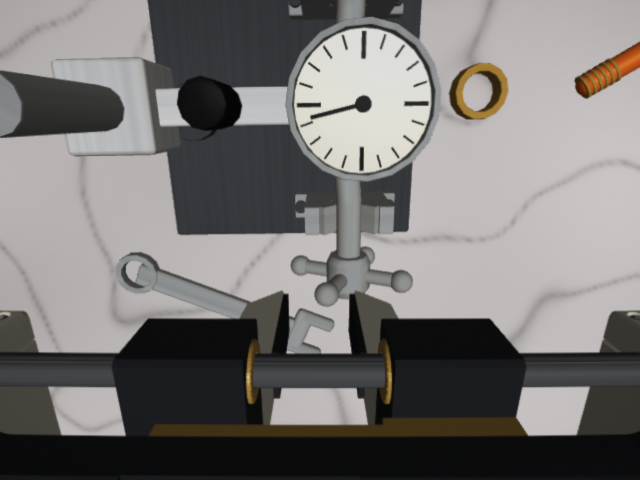

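>>> send_rows(
  series=[
    [0, 0.003, 0.002, 0, 0, 0, 0.76],
    [0, 0, 0, 0, 0, 0, 0.76],
    [0, 0, 0, 0, 0, 0, 0.76],
  ],
)

```text
time: 8.02
tool_pos: [0.545, 0.0905, 0.0877]
tool_rot: [-3.14, -0.001, -1.267]
contact_force: [0.6, 0.0, -1.0]
opening: 0.0221
```

```bash
python3 meas.py w8; python3 - <<'E'
import cv2
i=cv2.imread('pics/w8.png'); cv2.imwrite('pics/w8c.png',cv2.resize(i[230:370,230:450],None,fx=3.5,fy=3.5,interpolation=2))
E
```

```text
t 8.07 tcp stand mm [12.7 91.5 87.6] [-3.14  -0.    -1.267] 0.0219 [-0.1 -0.1 -0.1]
needle 2.907 2.900 rad  9.25 mm ((np.float64(-1.4), np.float64(-0.2)), np.int32(2548)) [354.   98.4]
```

View pics/w8c.png

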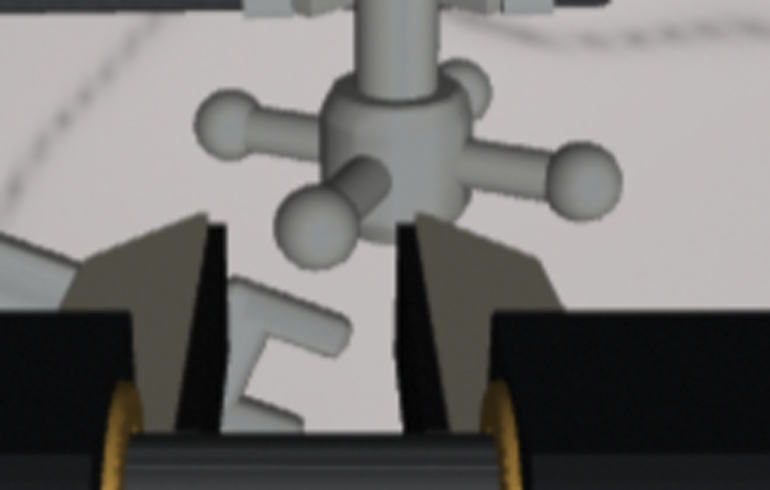

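>>> send_rows(
  series=[
    [0, 0.002, 0.003, 0, 0, 0, 0.76],
    [0, 0.005, -0.001, 0, 0, 0, 0.76],
    [0, 0.005, -0.001, 0, 0, 0, 0.76],
    [0, 0.005, 0, 0, 0, 0, 0.76],
    [0, 0, 0, 0, 0, 0, 0.76],
  ],
)

```text
time: 8.48
tool_pos: [0.5272, 0.0853, 0.0858]
tool_rot: [3.141, 0.0, -1.267]
contact_force: [0.7, 0.6, -0.0]
opening: 0.0223
```

```bash
python3 meas.py w9; python3 - <<'E'
import cv2
i=cv2.imread('pics/w9.png'); cv2.imwrite('pics/w9c.png',cv2.resize(i[230:370,230:450],None,fx=3.5,fy=3.5,interpolation=2))
E
```

```text
t 8.53 tcp stand mm [-5.2 91.7 85.9] [ 3.141 -0.    -1.267] 0.0219 [-0.1 -0.  -1.2]
needle 2.901 2.899 rad  9.23 mm ((np.float64(-0.8), np.float64(-5.200000000000001)), np.int32(2649)) [316.6  98.8]
```

View pics/w9c.png

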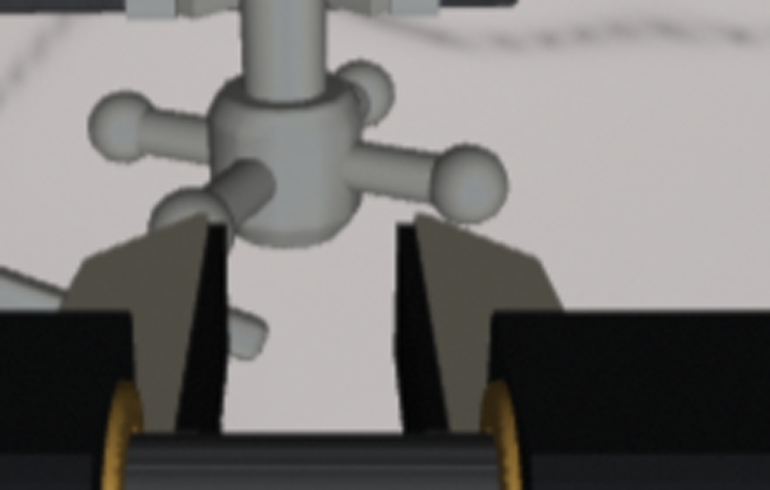

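The handle did not turn, and the left finger now covers the ball at crop (190,215), so the tips must be above it. I'll check the real fingertip height from depth.

```bash
python3 - <<'E'
from hand import *
d=cam('wrist'); print(stand(observe()['tool_pos']))
for p in [(205,222),(216,232),(405,232),(420,222),(190,195),(190,205),(100,262),(140,330)]:
    q=np.array(p)/3.5+[230,230]; print(p,q.round(1),stand(depthpt(d,[q])[0]).round(1))
E
```

```text
[-4.794368   91.60522024 85.90585935]
(205, 222) [288.6 293.4] [  9.4  81.6 109.7]
(216, 232) [291.7 296.3] [  7.9  82.3 111.2]
(405, 232) [345.7 296.3] [-16.2  81.9 112.1]
(420, 222) [350.  293.4] [-18.1  80.6 111.9]
(190, 195) [284.3 285.7] [13.3 87.1 89.3]
(190, 205) [284.3 288.6] [13.1 88.  90.9]
(100, 262) [258.6 304.9] [ 20.9  80.3 123.4]
(140, 330) [270.  324.3] [ 14.4  80.9 138.2]
```

The fingertips really are at about z=110 mm, well behind the nominal TCP when open. So I'll go back over the ball and lower with force checks.

>>> send_rows(
  series=[
    [0, -0.006, 0, 0, 0, 0, 0.76],
    [0, -0.006, 0, 0, 0, 0, 0.76],
    [0, -0.0055, 0, 0, 0, 0, 0.76],
    [0, 0, 0.004, 0, 0, 0, 0.76],
    [0, 0, 0.004, 0, 0, 0, 0.76],
  ],
)

```text
time: 9.0
tool_pos: [0.5456, 0.0909, 0.0773]
tool_rot: [-3.141, -0.0, -1.267]
contact_force: [0.4, 0.8, -0.6]
opening: 0.0222
```

>>> send_rows(
  series=[
    [0, 0, 0.004, 0, 0, 0, 0.76],
    [0, 0, 0.003, 0, 0, 0, 0.76],
    [0, 0, 0, 0, 0, 0, 0.76],
  ],
)

```text
time: 9.25
tool_pos: [0.5443, 0.0907, 0.0697]
tool_rot: [3.14, 0.0, -1.267]
contact_force: [0.0, 0.7, -0.2]
opening: 0.022
```

```bash
cat > crop.sh <<'E'
python3 meas.py $1; python3 - <<F
import cv2
i=cv2.imread('pics/$1.png'); cv2.imwrite('pics/$1c.png',cv2.resize(i[220:380,220:450],None,fx=3.4,fy=3.4,interpolation=2))
F
E
bash crop.sh w10;  python3 - <<'E'
from hand import *
d=cam('wrist'); print(stand(observe()['tool_pos']))
for q in [(288.6,294),(291,297),(346,297),(350,294)]:  print(q,stand(depthpt(d,[q])[0]).round(1))
E
```

```text
t 9.30 tcp stand mm [12.3 91.7 70.1] [ 3.14   0.    -1.267] 0.0216 [-0.5  0.7 -0.7]
needle 2.901 2.901 rad  9.24 mm ((np.float64(-1.0), np.float64(0.6000000000000001)), np.int32(2472)) [355.6  95.3]
[12.59832204 91.64629089 70.47952207]
(288.6, 294) [27.  81.9 94.2]
(291, 297) [25.7 81.7 97.6]
(346, 297) [ 1.3 81.9 97.2]
(350, 294) [-0.5 80.6 96.8]
```

View pics/w10c.png

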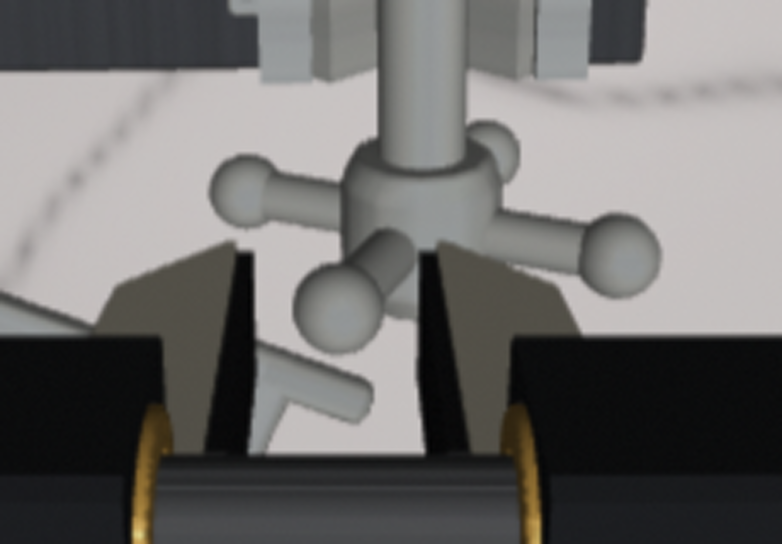

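>>> send_rows(
  series=[
    [0, 0, 0.004, 0, 0, 0, 0.76],
    [0, 0, 0.004, 0, 0, 0, 0.76],
    [0, 0, 0.003, 0, 0, 0, 0.76],
    [0, 0, 0, 0, 0, 0, 0.76],
  ],
)

```text
time: 9.68
tool_pos: [0.5445, 0.0907, 0.0589]
tool_rot: [3.14, 0.0, -1.267]
contact_force: [0.2, -0.1, -0.1]
opening: 0.0225
```

```bash
bash crop.sh w11;  python3 - <<'E'
from hand import *
d=cam('wrist'); 
for q in [(288.6,294),(291,297),(346,297),(350,294)]:  print(q,stand(depthpt(d,[q])[0]).round(1))
E
```

```text
t 9.73 tcp stand mm [12.5 91.7 59.2] [ 3.141  0.    -1.267] 0.0217 [-0.5 -1.2  0.1]
needle 2.903 2.899 rad  9.24 mm ((np.float64(1.1), np.float64(-1.3000000000000003)), np.int32(2415)) [365.7 101.2]
(288.6, 294) [27.2 82.1 82.7]
(291, 297) [25.8 81.7 86.6]
(346, 297) [ 1.4 82.1 85.7]
(350, 294) [-0.3 80.6 85.9]
```

View pics/w11c.png

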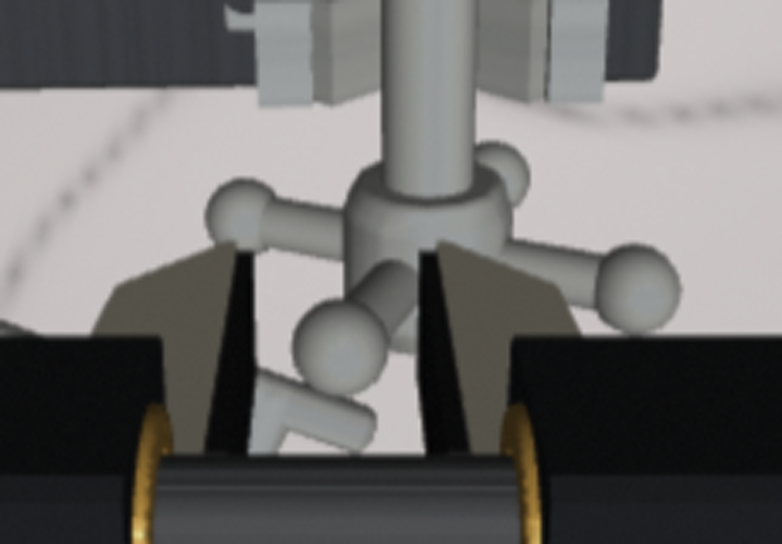

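Tips now flank the ball, at about 84 mm with the ball centre at 88 mm. I'll sweep slowly towards -x.

>>> send_rows(
  series=[
    [0, 0.002, 0.002, 0, 0, 0, 0.76],
    [0, 0.004, 0, 0, 0, 0, 0.76],
    [0, 0.004, -0.001, 0, 0, 0, 0.76],
    [0, 0, 0, 0, 0, 0, 0.76],
  ],
)

```text
time: 10.12
tool_pos: [0.5353, 0.0876, 0.0592]
tool_rot: [-3.141, -0.0, -1.267]
contact_force: [0.7, 0.3, -0.7]
opening: 0.022
```

```bash
bash crop.sh w12
```

```text
t 10.17 tcp stand mm [ 2.6 91.6 59.1] [-3.141 -0.    -1.267] 0.0223 [ 0.5 -0.2  0.3]
needle 3.054 3.085 rad  9.72 mm ((np.float64(-1.5), np.float64(-0.1)), np.int32(2653)) [328.2  91.8]
```

View pics/w12c.png

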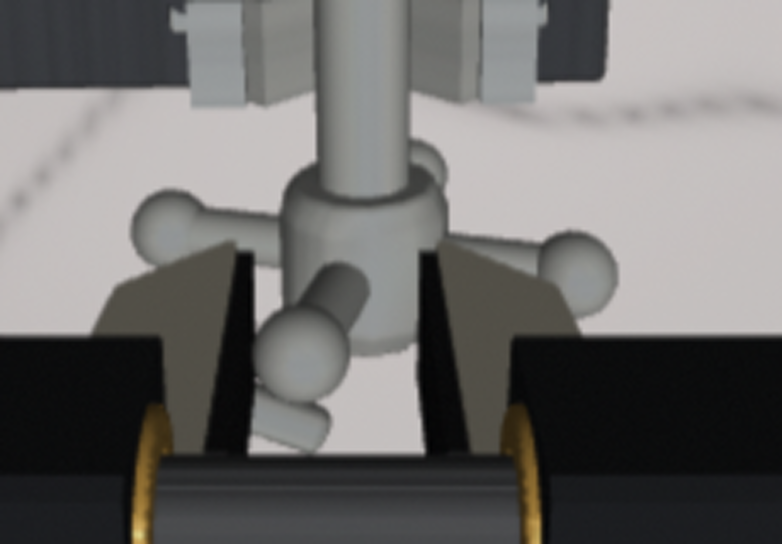

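It's turning: the needle rose from 9.24 to 9.72 mm over about 9.5°. I'll continue this way.

>>> send_rows(
  series=[
    [0, 0.004, 0, 0, 0, 0, 0.76],
    [0, 0.004, 0, 0, 0, 0, 0.76],
    [0, 0.004, 0, 0, 0, 0, 0.76],
    [0, 0.003, 0.001, 0, 0, 0, 0.76],
    [0, 0, 0, 0, 0, 0, 0.76],
  ],
)

```text
time: 10.58
tool_pos: [0.52, 0.0831, 0.0574]
tool_rot: [3.14, 0.0, -1.267]
contact_force: [1.3, -0.5, 1.6]
opening: 0.0219
```

```bash
bash crop.sh w13
```

```text
t 10.63 tcp stand mm [-13.1  91.8  57.4] [ 3.14   0.    -1.267] 0.0218 [-0.6  0.1  1. ]
needle 3.466 3.458 rad  11.03 mm ((np.float64(0.1), np.float64(1.6)), np.int32(2403)) [266.8  96.9]
```

>>> send_rows(
  series=[
    [0, 0.004, 0.001, 0, 0, 0, 0.76],
    [0, 0.004, 0.002, 0, 0, 0, 0.76],
    [0, 0.003, 0.002, 0, 0, 0, 0.76],
    [0, 0.003, 0.002, 0, 0, 0, 0.76],
    [0, 0, 0, 0, 0, 0, 0.76],
  ],
)

```text
time: 11.05
tool_pos: [0.5066, 0.0789, 0.05]
tool_rot: [3.14, 0.0, -1.267]
contact_force: [-0.3, -0.5, -0.1]
opening: 0.022
```

```bash
bash crop.sh w14
```

```text
t 11.10 tcp stand mm [-27.1  91.8  50.2] [ 3.14   0.    -1.267] 0.0215 [-0.7  0.   0.7]
needle 3.612 3.593 rad  11.50 mm ((np.float64(0.30000000000000004), np.float64(1.8000000000000003)), np.int32(2453)) [211.   96.3]
```

View pics/w14c.png

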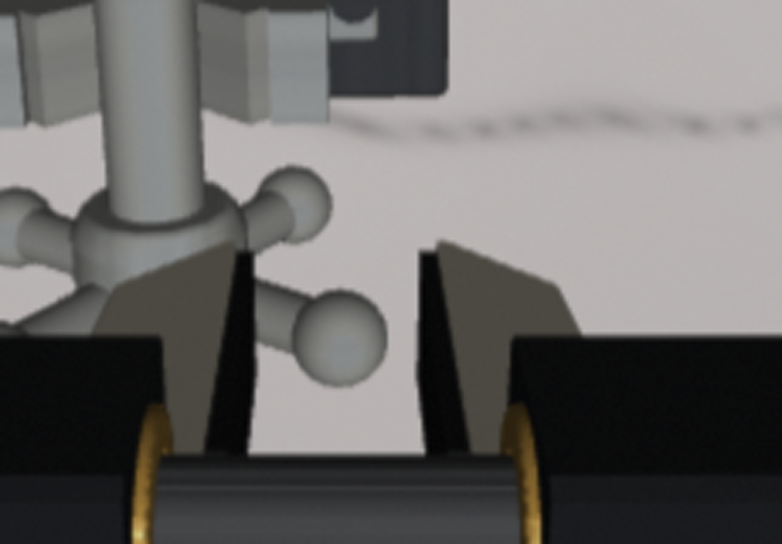

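Readings so far: 9.24 mm at 22.5°, 9.72 at 13°, 11.03 at -15°, and 11.50 now, which is near the peak. I'll lift off and measure the handle angle properly from the balls.

>>> send_rows(
  series=[
    [0, -0.002, -0.01, 0, 0, 0, 0.76],
    [0, -0.01, -0.02, 0, 0, 0, 0.7],
    [0, -0.018, -0.02, 0, 0, 0, 0.6],
    [0, -0.015, -0.01, 0, 0, 0, 0.6],
    [0, 0, 0, 0, 0, 0, 0.6],
  ],
)

```text
time: 11.52
tool_pos: [0.5543, 0.0931, 0.113]
tool_rot: [-3.136, -0.002, -1.267]
contact_force: [0.2, 0.0, 0.2]
opening: 0.036
```

```bash
bash crop.sh w15
```

```text
t 11.57 tcp stand mm [ 19.9  91.5 111.2] [-3.140e+00 -1.000e-03 -1.267e+00] 0.0363 [-0.6 -0.2 -0.5]
needle 3.607 3.598 rad  11.48 mm ((np.float64(-1.0), np.float64(-0.1)), np.int32(2611)) [371.5 102.7]
```

View pics/w15.png

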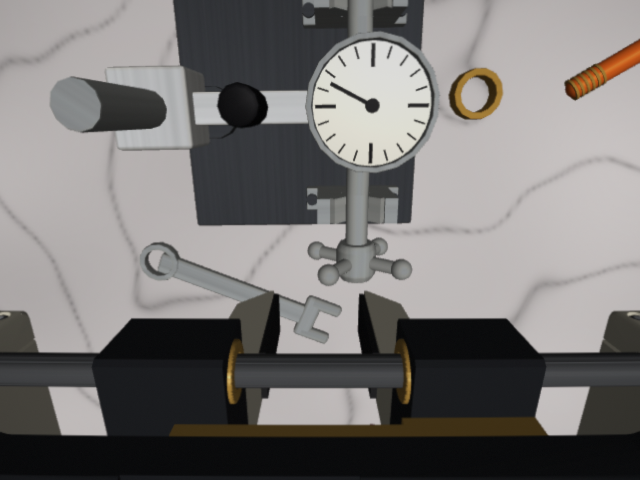

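```bash
cat >> hand.py <<'E'
def ang(d,pts,y=92.,first='up'):
    """pts pixel centres of balls -> meet the vertical plane y=const of the handle -> angles"""
    o,r=rays(d,pts); n=np.array([*EY,0]); o3=o-np.array([*O,0]); t=(y*1e-3-o3@n)/(r@n); W=o3+r*t[:,None]
    x=W@np.array([*EX,0])*1e3; z=W[:,2]*1e3; return np.c_[x,z]
def circles(d,u0,v0,u1,v1,name,s=6,rmin=4,rmax=9):
    c=cv2.resize(d['color'][v0:v1,u0:u1],None,fx=s,fy=s,interpolation=2); g=cv2.GaussianBlur(cv2.cvtColor(c,cv2.COLOR_RGB2GRAY),(0,0),2)
    C=cv2.HoughCircles(g,cv2.HOUGH_GRADIENT,2,s*8,param1=80,param2=30,minRadius=s*rmin,maxRadius=s*rmax)
    C=C[0] if C is not None else []
    c=c[:,:,::-1].copy()
    out=[]
    for i,(a,b,r) in enumerate(C[:8]): cv2.circle(c,(int(a),int(b)),int(r),(0,0,255),1); cv2.putText(c,str(i),(int(a),int(b)),0,.6,(0,255,0),2); out.append(((a+.5)/s+u0-.5,(b+.5)/s+v0-.5,r/s))
    cv2.imwrite('pics/'+name,c); return np.array(out)
E
python3 - <<'E'
from hand import *
d=cam('wrist'); c=circles(d,295,230,425,292,'c15.png'); print(np.c_[c,ang(d,c[:,:2])].round(1))
E
```

```text
[[312.4 249.4   8.4  25.3  43.5]
 [374.4 245.1   8.1 -18.6  33.8]
 [398.1 267.8   8.8 -27.   77.2]
 [321.1 275.8   8.4  19.6  89.7]]
```

View pics/c15.png

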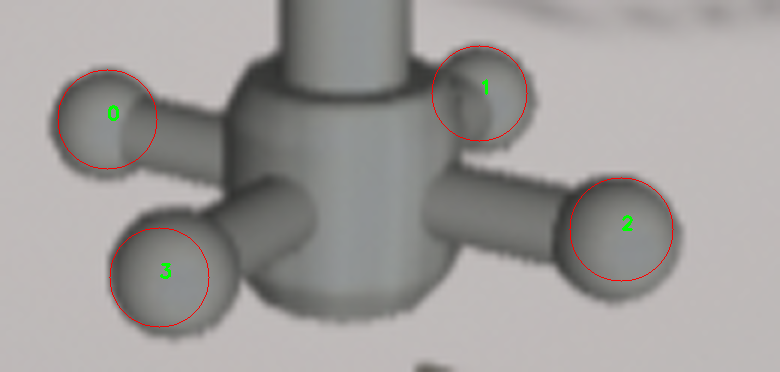

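Hough is a few px off, so I'll use the outlines from this crop instead: 0 at (104,124), 1 at (480,97), 2 at (617,238), 3 at (174,272). I'll do the same with the starting view, h6.

```bash
python3 - <<'E'
from hand import *
d=cam('wrist')
def pr(A):
    u=np.degrees(np.arctan2(A[0,0]-A[2,0],A[0,1]-A[2,1])); v=np.degrees(np.arctan2(A[1,0]-A[3,0],A[1,1]-A[3,1]))+90
    print(A.round(1).tolist(),'centre',A.mean(0).round(1),'len',np.linalg.norm(A[0]-A[2]).round(1),np.linalg.norm(A[1]-A[3]).round(1),'angles',u.round(1),v.round(1))
A=ang(d,np.array([(174,272),(617,238),(480,97),(104,124)])/6+[295,230]-.4); pr(A)
E
```

```text
[[16.3, 88.2], [-27.7, 79.5], [-20.3, 35.5], [23.7, 45.1]] centre [-2.  62.1] len 64.2 61.9 angles 34.8 33.8
```

>>> send_rows(
  series=[
    [0, 0.004, 0, 0, 0, 0, 0.76],
    [0, 0, 0, 0, 0, 0, 0.76],
    [0, 0, 0, 0, 0, 0, 0.76],
    [0, 0, 0.015, 0, 0, 0, 0.76],
  ],
)

```text
time: 12.0
tool_pos: [0.5483, 0.0913, 0.0977]
tool_rot: [-3.137, -0.001, -1.267]
contact_force: [1.3, 0.6, 0.6]
opening: 0.0224
```

```bash
bash crop.sh w16
```

```text
t 12.05 tcp stand mm [13.7 91.8 93.5] [ 3.140e+00  1.000e-03 -1.267e+00] 0.0225 [-1.8 -0.4 -2. ]
needle 3.605 3.602 rad  11.48 mm ((np.float64(-1.1), np.float64(-0.1)), np.int32(2567)) [360.3 100.6]
```

View pics/w16c.png

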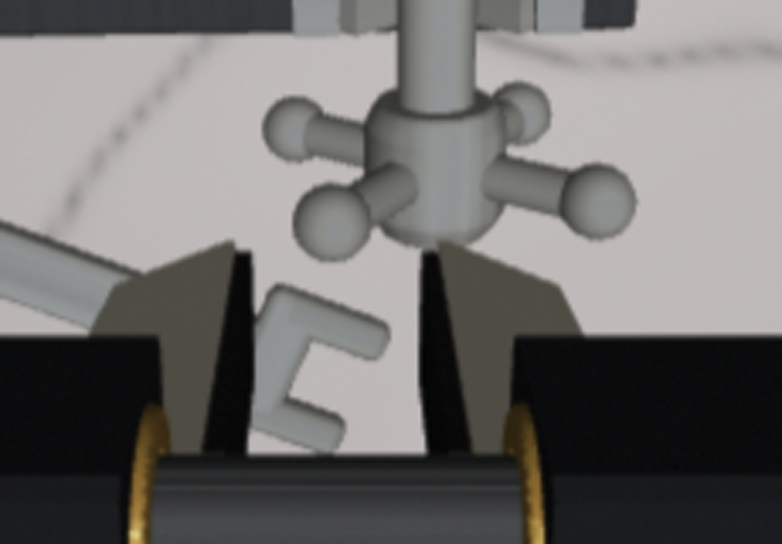

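>>> send_rows(
  series=[
    [0, 0, 0.012, 0, 0, 0, 0.76],
    [0, -0.001, 0.012, 0, 0, 0, 0.76],
    [0, 0, 0.008, 0, 0, 0, 0.76],
    [0, 0, 0.003, 0, 0, 0, 0.76],
    [0, 0, 0, 0, 0, 0, 0.76],
  ],
)

```text
time: 12.47
tool_pos: [0.5472, 0.0916, 0.06]
tool_rot: [3.14, 0.0, -1.267]
contact_force: [-0.1, -0.7, 0.9]
opening: 0.0222
```

```bash
bash crop.sh w17
```

```text
t 12.52 tcp stand mm [15.6 91.6 60.6] [ 3.141  0.    -1.267] 0.022 [0.6 0.  1. ]
needle 3.618 3.602 rad  11.52 mm ((np.float64(1.4), np.float64(-1.1)), np.int32(2439)) [374.3 102.3]
```

View pics/w17c.png

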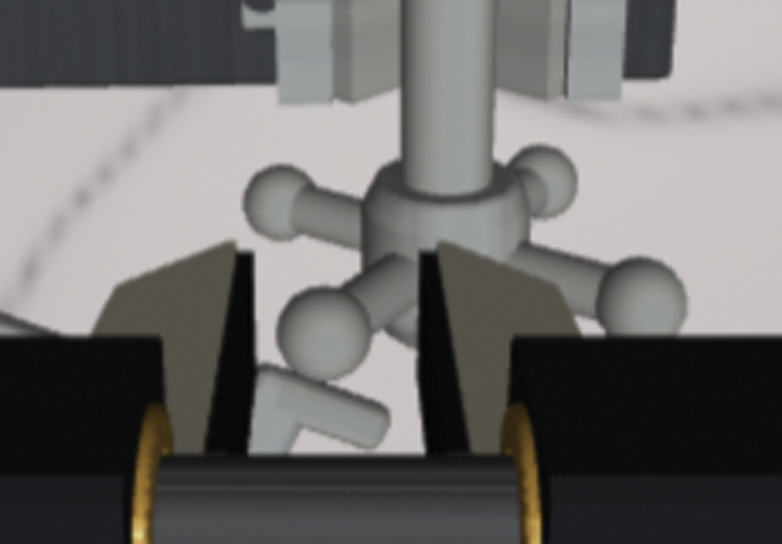

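>>> send_rows(
  series=[
    [0, 0.003, 0.001, 0, 0, 0, 0.76],
    [0, 0.004, 0, 0, 0, 0, 0.76],
    [0, 0.004, -0.001, 0, 0, 0, 0.76],
    [0, 0.0025, -0.001, 0, 0, 0, 0.76],
    [0, 0, 0, 0, 0, 0, 0.76],
  ],
)

```text
time: 12.93
tool_pos: [0.5347, 0.0874, 0.0625]
tool_rot: [-3.141, -0.0, -1.267]
contact_force: [0.7, -0.5, 1.0]
opening: 0.0225
```

```bash
bash crop.sh w18
```

```text
t 12.98 tcp stand mm [ 2.  91.6 62.1] [-3.142 -0.    -1.267] 0.0222 [ 0.3 -0.   0.3]
needle 3.458 3.450 rad  11.01 mm ((np.float64(0.0), np.float64(-1.7000000000000002)), np.int32(2458)) [331.1  98.1]
```

>>> send_rows(
  series=[
    [0, 0.004, 0, 0, 0, 0, 0.76],
    [0, 0.004, 0, 0, 0, 0, 0.76],
    [0, 0.004, 0, 0, 0, 0, 0.76],
    [0, 0.002, 0, 0, 0, 0, 0.76],
    [0, 0, 0, 0, 0, 0, 0.76],
  ],
)

```text
time: 13.4
tool_pos: [0.5207, 0.0832, 0.0615]
tool_rot: [3.14, 0.0, -1.267]
contact_force: [-0.7, 0.5, 0.2]
opening: 0.022
```

```bash
bash crop.sh w19
```

```text
t 13.45 tcp stand mm [-12.3  91.7  61.5] [ 3.141  0.    -1.267] 0.0221 [-0.2  0.6  0.3]
needle 3.077 3.102 rad  9.80 mm ((np.float64(-0.4), np.float64(1.5)), np.int32(2649)) [270.9  95.9]
```

View pics/w18c.png

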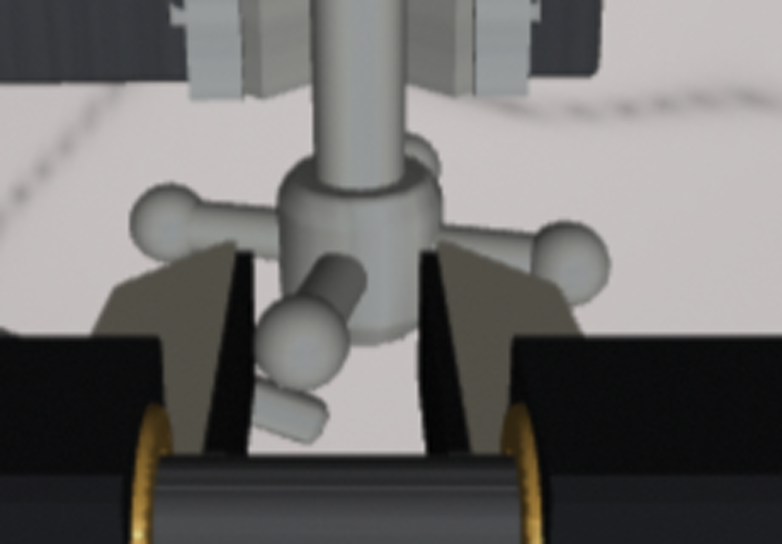

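View pics/w19c.png

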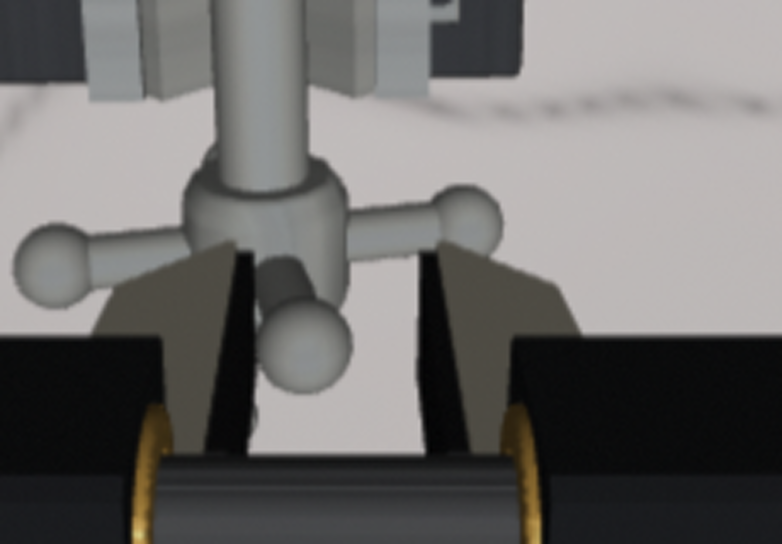

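The needle passed its peak and dropped to 9.80 mm, so the high spot is bracketed. I'll calibrate the present angle from the balls visible in w19c: left (57,265), right (463,228), upper (305,347).

```bash
python3 - <<'E'
from hand import *
d=cam('wrist'); print(stand(observe()['tool_pos']))
A=ang(d,np.array([(305,347),(57,265),(467,227)])/3.4+[220,220]-.4); print(A.round(1))
v=A[1]-A[2]; print('len',np.linalg.norm(v),'upper arm angle',np.degrees(np.arctan2(v[0],v[1]))-90)
c=(A[1]+A[2])/2; w=A[0]-c; print(c,np.linalg.norm(w),np.degrees(np.arctan2(w[0],w[1])))
from scipy.optimize import least_squares
D=[(2.6,0,9.75),(-13.1,0,11.03),(2.0,-90,11.01),(-12.3,-90,9.80)]
for s in (5,6,7,8):
    th=np.radians([np.degrees(np.arcsin((t+s)/32))+o for t,o,_ in D]+[-55.7]); y=np.array([m for *_,m in D]+[11.5])
    f=lambda p: p[0]+p[1]*np.cos(th-p[2])+np.sqrt(100-(p[1]*np.sin(th-p[2]))**2)-10-y
    r=least_squares(f,[8.5,3,-.77]); print(s,r.x[:2],np.degrees(r.x[2]),r.fun.round(3),np.degrees(th).round(1), 'peak',r.x[0]+r.x[1])
E
```

```text
[-12.10241979  91.70834832  61.51438441]
[[ -7.1  92.5]
 [ 30.1  68.6]
 [-31.8  55.1]]
len 63.27394471465477 upper arm angle -12.264227323809237
[-0.85043629 61.84425819] 31.27816000265668 -11.513035717809755
5 [8.52590502 3.0554402 ] -45.33492405710665 [-0.003  0.002 -0.026  0.011  0.016] [  13.7  -14.7  -77.4 -103.2  -55.7] peak 11.581345217059713
6 [8.5173233 3.0776948] -43.506914510124005 [-0.007  0.01  -0.017  0.01   0.004] [  15.6  -12.8  -75.5 -101.4  -55.7] peak 11.595018102450592
7 [8.50891853 3.10125779] -41.688135060382415 [-0.012  0.019 -0.006  0.009 -0.01 ] [ 17.5 -11.  -73.7 -99.5 -55.7] peak 11.610176325795353
8 [8.5010628  3.12555104] -39.878646662257 [-0.017  0.03   0.007  0.008 -0.028] [ 19.3  -9.2 -71.8 -97.7 -55.7] peak 11.626613833564605
```

Vision gives -11.9° for the upper arm, which agrees with the fit. The fitted high spot is at +46° for this arm, with a peak reading of about 11.6 mm. I'll push back towards +x with the other finger.

>>> send_rows(
  series=[
    [0, -0.005, 0, 0, 0, 0, 0.76],
    [0, -0.004, 0, 0, 0, 0, 0.76],
    [0, -0.004, 0, 0, 0, 0, 0.76],
    [0, -0.004, 0, 0, 0, 0, 0.76],
    [0, -0.004, 0, 0, 0, 0, 0.76],
  ],
)

```text
time: 13.92
tool_pos: [0.5421, 0.0899, 0.0616]
tool_rot: [3.141, -0.0, -1.267]
contact_force: [-0.3, 0.3, 0.6]
opening: 0.022
```

>>> send_rows(
  series=[
    [0, -0.004, 0, 0, 0, 0, 0.76],
    [0, -0.004, 0.0005, 0, 0, 0, 0.76],
    [0, -0.003, 0.001, 0, 0, 0, 0.76],
    [0, -0.002, 0.0005, 0, 0, 0, 0.76],
    [0, 0, 0, 0, 0, 0, 0.76],
  ],
)

```text
time: 14.33
tool_pos: [0.5544, 0.0937, 0.0593]
tool_rot: [3.141, 0.0, -1.267]
contact_force: [-0.7, -1.1, 0.6]
opening: 0.022
```

```bash
bash crop.sh w20
```

```text
t 14.38 tcp stand mm [22.6 91.6 59.5] [-3.141 -0.    -1.267] 0.0218 [-0.7 -0.1  0.1]
needle 3.617 3.609 rad  11.51 mm ((np.float64(1.5), np.float64(-1.4)), np.int32(2475)) [400.8 102.7]
```

View pics/w20c.png

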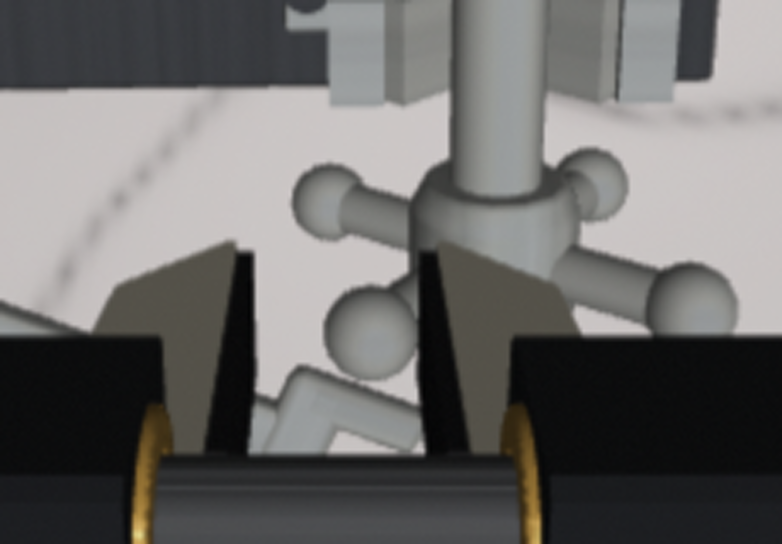

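```bash
cat > va.py <<'E'
from hand import *
import sys
def va(P,scale=3.4,off=(220,220)):
    d=cam('wrist'); A=ang(d,np.array(P)/scale+np.array(off)-.4) # order: upper,right,back,left
    u=np.degrees(np.arctan2(*(A[0]-A[2]))); v=np.degrees(np.arctan2(*(A[1]-A[3])))+90
    print(A.round(1).tolist(),'c',A.mean(0).round(1),'len',np.linalg.norm(A[0]-A[2]).round(1),np.linalg.norm(A[1]-A[3]).round(1),'ang',u.round(1),v.round(1)); return d
E
python3 -c "
from va import *
va([(371,333),(691,309),(590,185),(331,202)])"
```

```text
[[19.1, 86.6], [-25.3, 80.0], [-19.4, 35.8], [24.6, 43.0]] c [-0.3 61.4] len 63.8 62.1 ang 37.1 36.6
```

>>> send_rows(
  series=[
    [0, -0.002, 0.001, 0, 0, 0, 0.76],
    [0, -0.0012, 0.001, 0, 0, 0, 0.76],
    [0, -0.0005, 0, 0, 0, 0, 0.76],
    [0, 0, 0, 0, 0, 0, 0.76],
  ],
)

```text
time: 14.77
tool_pos: [0.5577, 0.0947, 0.0577]
tool_rot: [-3.142, -0.0, -1.267]
contact_force: [0.4, 0.6, 0.2]
opening: 0.0221
```

```bash
bash crop.sh w21
```

```text
t 14.82 tcp stand mm [26.1 91.6 57.7] [-3.142 -0.    -1.267] 0.0221 [-0.6  0.9 -0.4]
needle 3.621 3.625 rad  11.52 mm ((np.float64(1.6), np.float64(-1.3000000000000003)), np.int32(2477)) [413.9 102.7]
```

View pics/w21c.png

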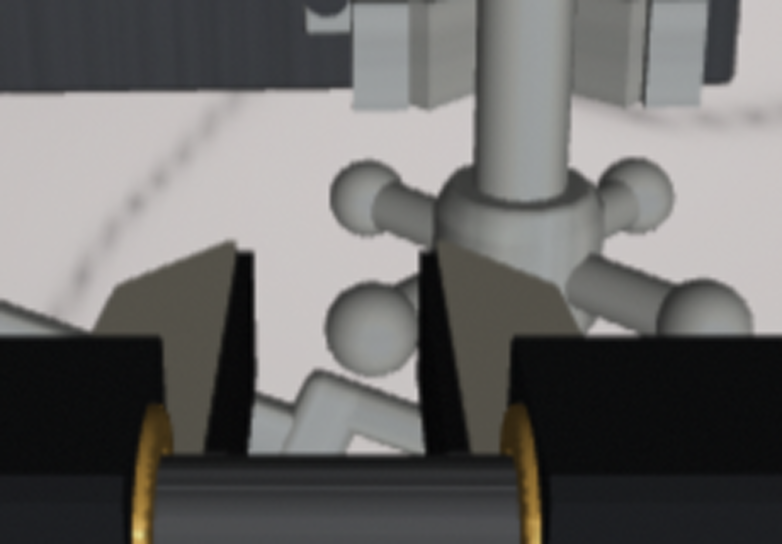

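```bash
python3 -c "
from va import *
va([(371,329),(704,326),(636,196),(366,198)])"
```

```text
[[22.6, 83.7], [-22.3, 82.9], [-22.8, 38.6], [22.3, 39.5]] c [-0.1 61.2] len 63.9 62.3 ang 45.2 44.3
```

Vision angle is 44.8° against a target of about 46.3°. One small nudge, then I'll back off and lift clear.

>>> send_rows(
  series=[
    [0, -0.0005, 0, 0, 0, 0, 0.76],
    [0, 0, 0, 0, 0, 0, 0.76],
    [0, 0.003, 0, 0, 0, 0, 0.76],
    [0, 0, -0.01, 0, 0, 0, 0.76],
    [0, 0, -0.03, 0, 0, 0, 0.76],
  ],
)

```text
time: 15.28
tool_pos: [0.5525, 0.0938, 0.095]
tool_rot: [3.134, 0.002, -1.267]
contact_force: [0.3, -0.6, -0.7]
opening: 0.022
```

>>> send_rows(
  series=[
    [0, 0, -0.03, 0, 0, 0, 0.76],
    [0, 0, -0.02, 0, 0, 0, 0.7],
    [0, 0, 0, 0, 0, 0, 0.6],
    [0, 0, 0, 0, 0, 0, 0.6],
  ],
)

```text
time: 15.62
tool_pos: [0.5562, 0.094, 0.1497]
tool_rot: [-3.138, -0.001, -1.267]
contact_force: [-0.5, 0.8, -0.6]
opening: 0.035
```

```bash
python3 meas.py w22; python3 - <<'E'
import cv2
i=cv2.imread('pics/w22.png'); cv2.imwrite('pics/w22c.png',cv2.resize(i[215:295,300:430],None,fx=6,fy=6,interpolation=2))
E
```

```text
t 15.67 tcp stand mm [ 23.5  91.6 148.2] [-3.141 -0.    -1.267] 0.0359 [-1.   0.2 -0.4]
needle 3.625 3.621 rad  11.54 mm ((np.float64(-0.8), np.float64(0.0)), np.int32(2747)) [366.4 105.3]
```

View pics/w22.png

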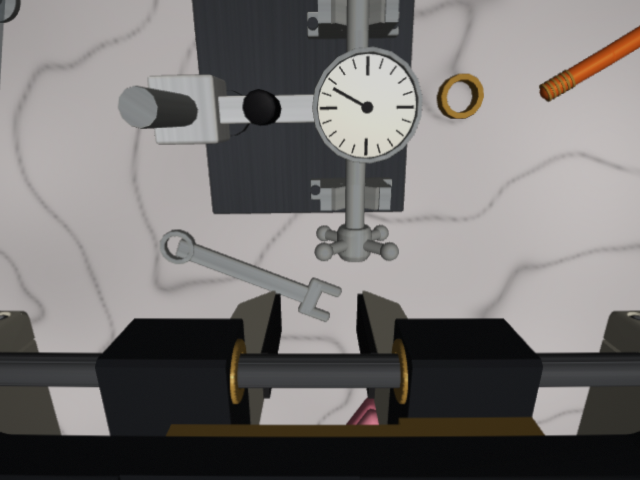

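View pics/w22c.png

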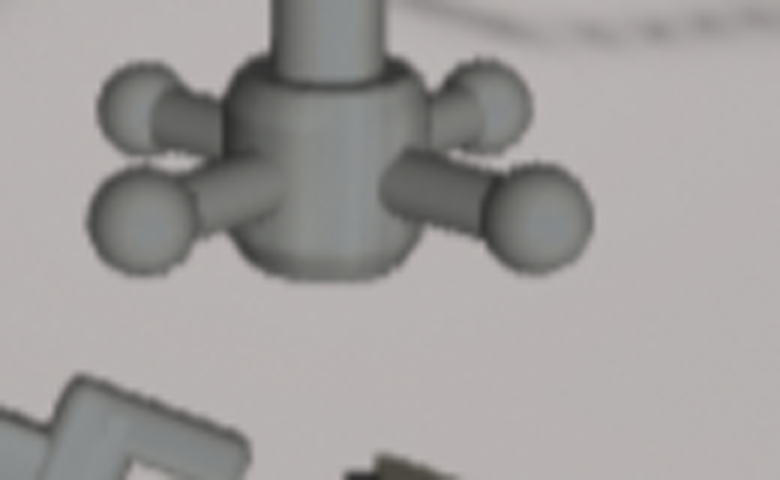

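```bash
python3 -c "
from va import *
d=va([(143,221),(538,219),(485,108),(145,110)],6,(300,215))
from scipy.spatial.transform import Rotation as R
o=observe()
# start view: shift camera by difference of TCP
g0=np.array([*(O+.00819*EX+.0933*EY),.143]); d2=dict(d); T=d['T'].copy(); T[:3,3]+=g0-o['tool_pos']; d2['T']=T
A=ang(d2,np.array([(250,270),(622,220),(470,120),(130,156)])/6+[270,210]-.4)
print(A.round(1).tolist(),np.degrees(np.arctan2(*(A[0]-A[2]))),np.degrees(np.arctan2(*(A[1]-A[3])))+90)
from scipy.optimize import brentq
f=lambda p:8.517+3.078*np.cos(p)+np.sqrt(100-(3.078*np.sin(p))**2)-10
for m in (9.246,9.75,9.80): print(m,np.degrees(brentq(lambda p:f(p)-m,0,2.5)))
"
```

```text
[[21.4, 85.1], [-23.2, 84.3], [-24.0, 40.2], [20.7, 41.2]] c [-1.3 62.7] len 63.8 61.5 ang 45.3 44.5
[[14.6, 91.3], [-27.9, 74.3], [-13.4, 32.7], [30.5, 49.1]] 25.504245107252103 23.29679333116914
9.246 68.14624419366736
9.75 58.96199313065649
9.8 58.026295786789305
```

The start view gives a peak at 24.4 − 68.1 = −43.7°, and the far side gives −101.9 + 58.0 = −43.9°, so they agree. The spindle sits at −45.1°, about 1.3° from the high spot. I'll take a final overall check before handing in.

```bash
python3 n.py n9; python3 - <<'E'
from h import *
a=cam('side'); save(a,'s9.png'); t=cam('top'); save(t,'t9.png')
s0=cv2.imread('pics/top0.png').astype(int); df=np.abs(t['color'][:,:,::-1].astype(int)-s0).max(2)
for n,(u,v) in dict(nut=(346,257),insert=(373,184),spanner=(266,210),soap=(199,275),cup=(165,205),brush=(487,193),orange=(370,292)).items(): print(n,df[v-12:v+12,u-12:u+12].mean().round(1))
E
```

```text
15.7167 [0.55475553 0.09395831 0.14728091] [ 3.14073547e+00  2.09017991e-04 -1.26723358e+00] 0.036119265627255516 [-0.05195828  0.32110442  0.1058845 ]
nut 5.2
insert 5.7
spanner 21.3
soap 5.9
cup 5.2
brush 3.4
orange 6.1
```

View pics/s9.png

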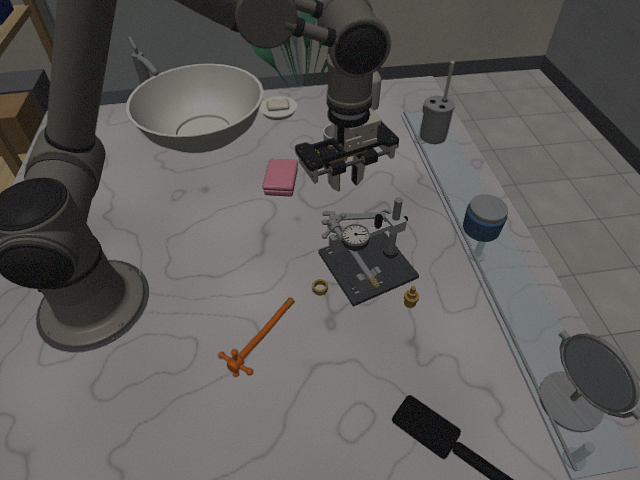

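The side view shows the gripper clear above the handle at (345,165), the spindle in both V-blocks, and the other items in place. Top-image differences are low everywhere except the spanner (21.3), where the gripper overhangs it in that view. In the wrist and side views it lies as it did at the start.

```bash
python3 -c "
from h import *
print(workorder.hand_in()); print(observe()['time'])"
```

```text
the job is handed in; nothing more can be done
None
the job is handed in; nothing more can be done
```

The job is handed in, with the high spot left about 1.3° from dead centre under the plunger.

**What I did:** I gripped the knob and slid the gauge down until the needle read about 9.25 mm of 20, then let go. I turned the spindle through about 126° by its upper handle balls. The reading rose from 9.24 to about 11.5 mm and fell again to 9.80 mm, and I turned back to the peak. The clock read 15.7 s at my last check.

**Last checks:**
- **High spot:** Fits from opposite sides of the peak put it at handle angles -43.7° and -43.9°. The spindle lies at -45.1°. The dial reads 11.54 mm; the fitted peak is about 11.6 mm, and the difference is within reading noise.
- **Rest of the scene:** The spindle lies in both V-blocks, the gripper is clear of everything, and the other items look unmoved. The spanner was overhung by the gripper in the top view, so I judged it from the other views.

**What went wrong or disagreed:**
- **Missed first swing:** The open fingertips sat about 24 mm higher than I expected. The first swing at the handle passed over the ball without touching it, so I went lower.
- **Sideways force on the gauge:** While I was lowering the gauge, the force reading showed up to 6.5 N sideways.
- **Last nudge:** The final nudge of about 1° did not show in the camera angle.

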